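Stack the washed toiletries tray back on its mate

TASK

The bamboo tray standing on edge in the wire drainer has been washed and is to go back on top of the matching tray that holds the hair clip and the tweezer. Lift it out, lay it down flat and right way up on the cork mat and let go so that you can take it afresh from above, then stack it on the other tray with its four pins fully home in the four sockets, flush and level. Leave the lower tray, its contents and the other things on the ledge where they are.

Things in the scene. Friction and masses are not known exactly. Their poses are not given: they have to be found in the camera images.
- washed_tray_center (a point): Centre (half-way along, across and up the walls) of the loose bamboo tray to stack: open box, 180 mm long (y), 60 wide (x), 40 high (z out of its open top), walls 8, floor 6 mm, about 0.24 kg. Underside 20 mm below this point, rim 20 above, pin tips 30 below: flat, it stands on its pins. At the start it stands on a long side in the drainer, x straight down, open top to the drainer's +y.
- washed_tray_edge (a point): Middle of the outer face of the washed tray's long side that is uppermost at the start (30 mm from its centre, along its -x). Here, half-way along, the tray can be pinched from above across its 40 mm height (underside to rim); the wall is 8 mm thick. Same axes as the tray.
- washed_tray_pin (a point): Tip of one of the washed tray's four round corner pins, at x = +20, y = +80 mm from its centre line (the others at x = +-20, y = +-80). Pins are 8.5 mm thick and 10 mm long, the last 4 mm tapered to 4 mm. The tray is the same turned half round.
- lower_tray_center (a point): Centre (half-way along, across and up the walls) of the loose matching tray, same shape and axes, 0.34 kg, flat on its pins on the ledge, clip and tweezer inside below the rim. A tray fully home on it has its centre 40 mm straight above this point, underside on rim, long sides in line; fingers reaching below the upper tray's underside would rub on this one's sides.
- lower_tray_socket (a point): Mouth (level with the rim) of one of the lower tray's four round sockets, at x = +20, y = +80 mm from its centre line (the others at x = +-20, y = +-80), 12 mm wide and 13 mm deep.
- drainer: Fixed wire drainer in a white drip tray 230 x 200 mm (x, y). Origin: centre of its underside, z up. Two wires 34 mm above the ledge carry the tray, long side along x, whose upper side is 94 mm above the ledge. Wire tines rise 34 mm above these wires at y = +-30 and +-85 mm, |x| = 42 to 60 mm; the middle, |x| under 40 mm, is open.
- cork_mat: Fixed flat cork mat on the bare middle of the ledge, 230 mm (x) x 170 mm (y) x 4 mm thick; origin: centre of its underside; nothing lies on it.
- hair_clip: Purple plastic claw clip, 66 mm long, 25 mm high, lying in the lower tray; origin: centre of its underside. To stay in the tray.
- tweezer: Steel tweezer, 96 mm long, lying in the lower tray; origin: centre of its underside. To stay in the tray.
- saucer: White ceramic saucer, 124 mm across, 30 mm high with a bar of soap on it, towards the far edge; origin: centre of its underside. Bystander.
- glass_jar: Glass jar with a wooden lid, 72 mm across, 92 mm high, towards the far edge; origin: centre of its underside. Bystander.
- round_mirror: Round white plastic hand mirror lying flat, 116 mm across, 12 mm thick, with a short handle; origin: centre of the disc's underside. Bystander.
- tooth_mug: Blue ceramic cup, 76 mm across, 92 mm high; origin: centre of its underside. Bystander.
- soap_pump: Amber soap bottle with a black pump head, 64 mm across, 158 mm high, on the right; origin: centre of its underside. Bystander.
Not all that is in view belongs to the job. Leave any pink or yellow look-alike of the part that bears washed_tray_center alone.

How it is judged:
By the outcome, as a careful person would: the job done as asked, in the order asked, and still so for the second after the job is handed in, with the robot touching nothing.
It also fails if it takes over 72 s, if anything falls off the work surface, if the arm or the gripper's body presses on something with over 40 N, if the wrist force passes 120 N, or if a joint passes its speed limit or range.

ROBOT

A 6-joint arm with a two-finger parallel gripper is mounted at the origin on the work surface. World frame = base frame: x ahead of the robot, y to its left, z up, the work surface at z = 0. Lengths are in m, angles in rad, forces in N, time in s.
With the tool pointing down it reaches from about 0.425 to 0.95 m from the base axis. Payload 3.5 kg.
Tool frame: the origin (TCP) lies midway between the tips of the shut fingers; the grasp point (between the pads) lies 19 mm behind it; x points along the fingers, y is the direction in which the jaws open and shut, and the axes are right-handed (so a half turn about x gives the same grasp; the last joint's range is limited). The gripper opens to 85 mm and grips with 20 to 120 N. Pads are 22 mm wide; open, the fingers measure 114 mm over their backs; the gripper's body (76 mm by 85 mm) begins 54 mm behind the grasp point. The pads swing forward as they close: fully open they stand 13 mm farther back than shut.
Start: joints at [-1.315, 0.286, 1.577, -0, 1.279, -0.15], TCP at [0.266, -0.62, 0.205] pointing down, gripper open.
Joint ranges: [-2.77, 2.77], [-0.9, 2.22], [0.21, 2.48], [-1.53, 4.67], [0.24, 2.81], [-2.84, 2.84]. Speed limits (rad/s): [2.79, 2.79, 3.14, 3.14, 3.14, 3.14].

INTERFACE

Orientations are given as a unit quaternion [x, y, z, w].
In Python, from plant import readout, viewer, ticket gives the robot as it stands.
- The arm moves only by the tool apply_moves, never from a script. Its argument "commands" is a list of rows, each an object of numbers: "dx", "dy", "dz": the shift along the tool's x, y, z in mm; "rx", "ry", "rz": the turn, a rotation vector about the tool's x, y, z in degrees; "hand": the finger opening in mm, from 0 to 85.4. A call has 1 to 5 rows; each row shifts and turns the pose as measured when the row begins, along the tool's axes as they then stand; what a row does not reach is not made up. A row lasts 1/10 s, in which the tool goes at most 50 mm and 8.59 degrees, less where a joint would pass 70% of its speed; a pose out of reach is approached as far as the arm can. A call with a gripper value outside its range is refused whole. The fingers move at their own pace and stop on an object; "newtons" is the grip in N (left out, the last holds). Time passes only in rows, so rows that do not move let the fingers close. It gives the time, the measured TCP pose, the force and the opening at its end, in the units of the state.
- readout.observe(): the state, without advancing time (a new reading comes with each control period).
- viewer.get_image(name): name is "side" or "top"; returns a dict with "pixels" (400x640x3 uint8, red, green, blue), "range_z" (400x640 float32, m along the optical axis (not along the pixel's ray), 0 where there is no reading), "fov_y" (degrees; the focal length in pixels is half the picture's height over the tangent of half this angle, whatever the lens; pixels are square), "cx", "cy" (the principal point, pixels), "D" ([k1, k2, p1, p2, k3] as OpenCV has them; the pictures are not rectified), "T" (4x4, takes a point from camera to world coordinates). Camera axes: x right, y down, z forward; pixel columns grow to the right and rows downward; lengths in m; the calibration is good to about 2 mm. A picture is of the moment at which its call begins.
- ticket.close_job(): hands the job in, once; it reports no verdict.
The state is a dict: "t": time; "joints": joint angles; "dq": joint speeds; "effort": joint torques, N m; "tcp_pos": TCP position; "eef_rot": TCP orientation; "wrist_force": force on the tool from outside, world axes, zero at the start; "torque": the same for the moment, N m; "grip_width": finger opening in m.
Only numpy, scipy, OpenCV 4.12 (cv2) and the standard library are available. Lean on these libraries where they do the work, as an engineer would, in place of code of your own. Each camera call takes 0.05 s, during which the arm holds its last target. There are 200 camera calls.

## Working session

There is one attempt and no reset: what is moved stays moved. The work goes in short steps, Python scripts to look and compute and a tool call to move; the robot and the scene stay as the last step left them, time stands still between calls to the robot, and variables do not carry over. Pictures are saved under pics/ and viewed, about 8 in all and at most 12, crops included, and the job is handed in when it is done.

Besides the shell and the picture viewer there is one more tool, called after "Request:" by a JSON object that holds its "fn" and its "kwargs". apply_moves: Moves the arm, as the interface text tells. Its arguments: {"type":"object","properties":{"commands":{"type":"array","items":{"type":"object","properties":{"dx":{"type":"number"},"dy":{"type":"number"},"dz":{"type":"number"},"rx":{"type":"number"},"ry":{"type":"number"},"rz":{"type":"number"},"hand":{"type":"number"}}}},"newtons":{"type":"number"}},"required":["commands"]}

```bash
ls; mkdir -p pics; cat > h.py <<'E'
import numpy as np, cv2
from plant import readout, viewer, ticket
def grab(n):
    d=viewer.get_image(n); h,w=d["pixels"].shape[:2]
    f=h/2/np.tan(np.radians(d["fov_y"])/2)
    d["K"]=np.array([[f,0,d["cx"]],[0,f,d["cy"]],[0,0,1.]]); d["D"]=np.array(d["D"],float); d["T"]=np.array(d["T"]); return d
def cloud(d):
    h,w=d["range_z"].shape; u,v=np.meshgrid(np.arange(w),np.arange(h))
    n=cv2.undistortPoints(np.stack([u,v],-1).reshape(-1,1,2).astype(float),d["K"],d["D"]).reshape(h,w,2)
    z=d["range_z"][...,None]; p=np.concatenate([n*z,z],-1)
    return p@d["T"][:3,:3].T+d["T"][:3,3]
def plane(d,uv,z):
    n=cv2.undistortPoints(np.array(uv,float).reshape(-1,1,2),d["K"],d["D"]).reshape(-1,2)
    r=np.c_[n,np.ones(len(n))]@d["T"][:3,:3].T; o=d["T"][:3,3]
    return o+r*((z-o[2])/r[:,2])[:,None]
def proj(d,P):
    Ti=np.linalg.inv(d["T"]); return cv2.projectPoints(np.array(P,float).reshape(-1,1,3),cv2.Rodrigues(Ti[:3,:3])[0],Ti[:3,3],d["K"],d["D"])[0].reshape(-1,2)
def save(d,n,crop=None,s=1):
    im=d["pixels"][...,::-1]
    if crop: a,b,c,e=crop; im=im[b:e,a:c]
    cv2.imwrite("pics/"+n,cv2.resize(im,None,fx=s,fy=s,interpolation=cv2.INTER_CUBIC))
E
python3 - <<'E'
from h import *
print(readout.observe())
for n in("top","side"):
    d=grab(n); save(d,n+"0.png",None,1.25); print(n,d["K"][0,0],d["T"].round(3).tolist(),d["D"]); 
    np.savez("/tmp/%s0.npz"%n,**{k:d[k] for k in("pixels","range_z","K","D","T")})
E
```

```text
pics
{'t': 0.0, 'joints': array([-1.31500983e+00,  2.87155398e-01,  1.57820611e+00,  4.46677439e-06,
        1.27861248e+00, -1.49962041e-01]), 'dq': array([-0.00080114,  0.0007865 ,  0.00056558,  0.00024418, -0.00016109,
       -0.00020982]), 'effort': array([ 8.90534757e-04, -4.05981266e+01, -2.92626268e+01, -5.84096688e-05,
        5.84123700e-03,  9.07736990e-06]), 'tcp_pos': array([ 0.26629064, -0.61945309,  0.20313835]), 'eef_rot': array([-0.69256167, -0.14331203,  0.6926477 , -0.14163037]), 'wrist_force': array([-0.30821725, -0.71143197, -0.14638496]), 'torque': array([-0.02941881,  0.02858495,  0.00411898]), 'grip_width': 0.08528940345786744}
top 471.63429682751945 [[-0.003, -0.986, 0.164, 0.218], [-1.0, 0.003, 0.001, -0.102], [-0.001, -0.164, -0.986, 1.466], [0.0, 0.0, 0.0, 1.0]] [-0.14058099  0.          0.          0.          0.        ]
side 418.8614565358817 [[-0.664, -0.47, 0.582, -0.192], [-0.748, 0.414, -0.519, 0.494], [0.003, -0.779, -0.627, 0.807], [0.0, 0.0, 0.0, 1.0]] [0.00713356 0.         0.         0.         0.        ]
```

View pics/top0.png

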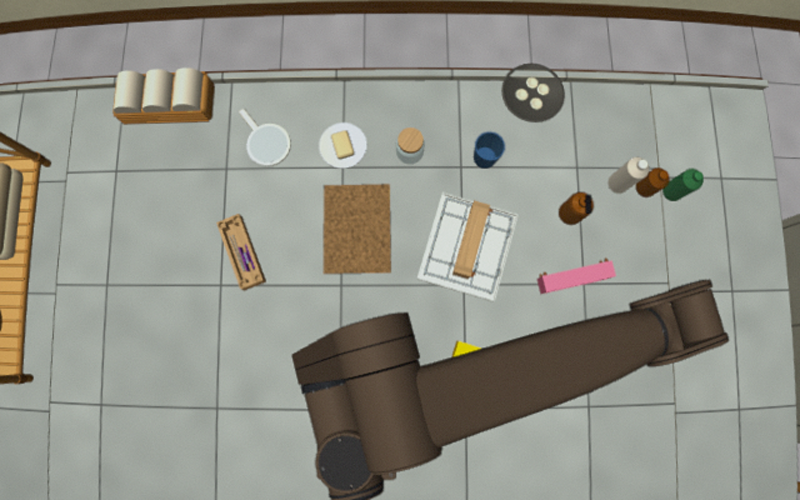

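View pics/side0.png

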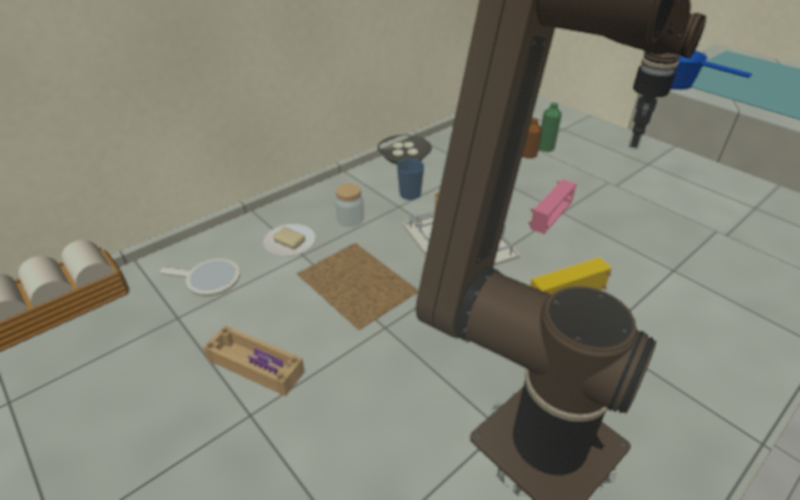

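```bash
cat > m0.py <<'E'
from h import *
d={k:v for k,v in np.load("/tmp/top0.npz").items()}
C=cloud(d); px=d["pixels"]; hsv=cv2.cvtColor(px,cv2.COLOR_RGB2HSV)
wood=((hsv[...,0]>8)&(hsv[...,0]<22)&(hsv[...,1]>90)).astype(np.uint8)
def rect(m,name,z):
    ys,xs=np.nonzero(m); P=plane(d,np.c_[xs,ys],z)[:,:2]
    (c,s,a)=cv2.minAreaRect((P*1000).astype(np.float32)); print(name,len(xs),np.round(c,1),np.round(s,1),round(a,2),'bbox',xs.min(),xs.max(),ys.min(),ys.max()); return c,s,a
def win(x0,y0,x1,y1):
    w=np.zeros_like(wood); w[y0:y1,x0:x1]=1; return w
z=C[...,2]
W=win(335,150,415,240); 
for lo,hi in((.085,.105),(.03,.085)):
    m=wood*W*((z>lo)&(z<hi)); rect(m,"washed z%s"%lo,.094); print(np.median(z[m>0]))
m=wood*win(165,160,220,240)*((z>.043)&(z<.06)); rect(m,"lower rim",.05); print(np.median(z[m>0]),np.percentile(z[m>0],[5,95]))
m=wood*win(165,160,220,240); rect(m,"lower all",.05)
m=wood*win(255,140,318,225); rect(m,"mat",.004)
m=((hsv[...,1]<25)&(hsv[...,2]>180)).astype(np.uint8)*win(325,145,420,245); rect(m,"drainer",.01)
print("ledge z",np.median(z[235:250,120:160]),"mat",np.median(z[170:200,280:300]))
a=px[145:245,325:425,::-1]; b=px[165:240,165:240,::-1]
a=cv2.resize(a,(500,500),interpolation=2); b=cv2.resize(b,(300,300),interpolation=2)
o=np.zeros((500,800,3),np.uint8); o[:,:500]=a; o[:300,500:]=b; cv2.imwrite("pics/crop1.png",o)
E
python3 m0.py
```

```text
washed z0.085 788 [ 473.6 -281. ] [ 46.9 180.6] 73.04 bbox 363 393 161 220
0.09350593037870325
washed z0.03 47 [ 468.4 -277.5] [ 45.8 175.6] 73.83 bbox 363 392 163 221
0.06464510108028865
lower rim 405 [454.2 287.3] [179.   61.1] 22.11 bbox 174 210 172 230
0.049088538737005916 [0.04401258 0.05471615]
lower all 932 [452.3 285.4] [184.2  62.6] 22.52 bbox 174 211 172 231
mat 3674 [518.4   2.7] [165.1 226.5] 89.96 bbox 259 311 148 218
drainer 2957 [ 511.2 -290.1] [205.  315.7] 73.47 bbox 334 415 145 240
ledge z -0.00015725639123875812 mat 0.003692720731561794
```

View pics/crop1.png

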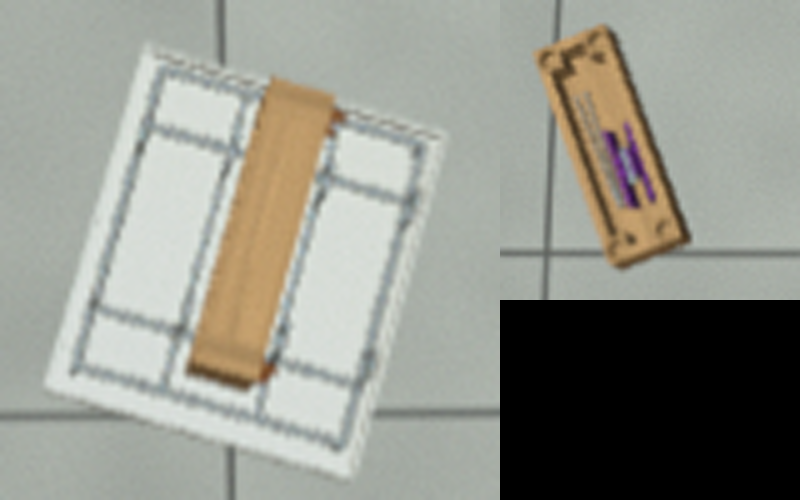

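The bamboo tray at pixel (378,192) in the drainer is the one meant. The pink one at (461,221) and the yellow one at (373,279) are look-alikes. In the crop the washed tray's pins show on its right side (world -y), so its open top faces +y. The lower tray holds the clip and the tweezer.

```bash
cat >> h.py <<'E'
from scipy.spatial.transform import Rotation as R, Slerp
import sys
def pose():
    s=readout.observe(); return np.array(s["tcp_pos"]),R.from_quat(s["eef_rot"]),s
def rows(p0,R0,p1,R1,n):
    sl=Slerp([0,1],R.concatenate([R0,R1])); 
    for k in range(n):
        a,b=sl(k/n),sl((k+1)/n); t=a.inv().apply((p1-p0)/n)*1000; r=np.degrees((a.inv()*b).as_rotvec())
        print("d",t.round(1).tolist(),"r",r.round(2).tolist())
def log():
    s=readout.observe()
    open("/tmp/log.txt","a").write(" ".join("%.5f"%v for v in [*s["joints"],*s["tcp_pos"],*s["eef_rot"]])+"\n"); return s
def frame(x,y):
    x=np.array(x,float);x/=np.linalg.norm(x);y=np.array(y,float);y-=x*(x@y);y/=np.linalg.norm(y);return R.from_matrix(np.c_[x,y,np.cross(x,y)])
E
cat > m1.py <<'E'
from h import *
d={k:v for k,v in np.load("/tmp/top0.npz").items()}
C=cloud(d); hsv=cv2.cvtColor(d["pixels"],cv2.COLOR_RGB2HSV)
wood=((hsv[...,0]>8)&(hsv[...,0]<22)&(hsv[...,1]>90)&(hsv[...,2]>150)); z=C[...,2]
wood[:150]=0;wood[240:]=0;wood[:,:335]=0;wood[:,415:]=0
m=wood&(z>.089)&(z<.1); ys,xs=np.nonzero(m); P=plane(d,np.c_[xs,ys],.094)[:,:2]
a=np.radians(-17.0)
for it in range(3):
    u=np.array([np.cos(a),np.sin(a)]); v=np.array([-u[1],u[0]]); s,t=P@u,P@v
    b=np.arange(s.min()+15e-3,s.max()-15e-3,5e-3); md=[(t[(s>=q)&(s<q+5e-3)].min()+t[(s>=q)&(s<q+5e-3)].max())/2 for q in b[:-1]]
    k=np.polyfit(b[:-1]+2.5e-3,md,1); a+=np.arctan(k[0])
sc=(s.min()+s.max())/2; print("yaw",np.degrees(a),"len",np.ptp(s),"wid",np.percentile(t,98)-np.percentile(t,2)); c=u*sc+v*(np.polyval(k,sc)); print("edge centre",c,"n",v)
p,r,st=pose(); print("rot",r.as_matrix().round(3).tolist())
for sg in(1,-1):
    T=frame([0,0,-1],[sg*v[0],sg*v[1],0]); print(sg,np.degrees((r.inv()*T).as_rotvec()))
log()
E
python3 m1.py
```

```text
yaw -16.729128314107214 len 0.17798462288634975 wid 0.03730491259493231
edge centre [ 0.47594767 -0.27771262] n [0.28784749 0.95767626]
rot [[-0.001, 0.395, -0.919], [0.002, -0.919, -0.395], [-1.0, -0.002, -0.0]]
1 [-1.40020970e+02 -1.64484963e-01  3.40209365e-02]
-1 [3.99789384e+01 2.67034138e-02 1.29106088e-01]
```

```bash
python3 - <<'E'
from h import *
p,r,_=pose(); v=np.array([.2878,.9577]); rows(p,r,np.array([.476,-.278,.20]),frame([0,0,-1],[*-v,0]),10)
E
```

```text
d [0.4, -23.1, -32.7] r [4.0, 0.0, 0.01]
d [0.4, -25.3, -31.1] r [4.0, 0.0, 0.01]
d [0.4, -27.4, -29.2] r [4.0, 0.0, 0.01]
d [0.4, -29.4, -27.2] r [4.0, 0.0, 0.01]
d [0.4, -31.2, -25.1] r [4.0, 0.0, 0.01]
d [0.4, -32.9, -22.9] r [4.0, 0.0, 0.01]
d [0.4, -34.4, -20.5] r [4.0, 0.0, 0.01]
d [0.3, -35.8, -18.1] r [4.0, 0.0, 0.01]
d [0.3, -36.9, -15.5] r [4.0, 0.0, 0.01]
d [0.3, -37.9, -12.9] r [4.0, 0.0, 0.01]
```

Request:
{"fn": "apply_moves", "kwargs": {"commands": [{"dx": 0.4,"dy": -23,"dz": -33,"rx": 4},{"dx": 0.4,"dy": -25,"dz": -31,"rx": 4},{"dx": 0.4,"dy": -27,"dz": -29,"rx": 4},{"dx": 0.4,"dy": -29,"dz": -27,"rx": 4},{"dx": 0.4,"dy": -31,"dz": -25,"rx": 4}]}}

```text
schema error: expected keys dx, dy, dz, rx, ry, rz, hand
```

Request:
{"fn": "apply_moves", "kwargs": {"commands": [{"dx": 0.4,"dy": -33,"dz": -23,"rx": 4},{"dx": 0.4,"dy": -34,"dz": -21,"rx": 4},{"dx": 0.3,"dy": -36,"dz": -18,"rx": 4},{"dx": 0.3,"dy": -37,"dz": -16,"rx": 4},{"dx": 0.3,"dy": -38,"dz": -13,"rx": 4}]}}

```text
schema error: expected keys dx, dy, dz, rx, ry, rz, hand
```

```bash
cat > st.py <<'E'
from h import *
s=log(); p,r,_=pose(); print("t",round(s["t"],2),"q",s["joints"].round(3),"p",p.round(4),"F",s["wrist_force"].round(1),"w",round(s["grip_width"]*1000,1)); print(r.as_matrix().round(3).tolist())
E
python3 st.py; python3 - <<'E'
from h import *
p,r,_=pose(); v=np.array([.2878,.9577]); rows(p,r,np.array([.476,-.278,.20]),frame([0,0,-1],[*-v,0]),1)
E
```

```text
t 0.1 q [-1.315  0.287  1.578 -0.     1.279 -0.15 ] p [ 0.2663 -0.6195  0.2032] F [ 0.1 -0.1 -0.2] w 85.5
[[-0.001, 0.395, -0.919], [0.002, -0.919, -0.395], [-1.0, -0.002, -0.0]]
d [3.8, -231.0, -327.5] r [39.98, 0.03, 0.13]
```

All keys are needed.

Request:
{"fn": "apply_moves", "kwargs": {"commands": [{"dx": 0.4,"dy": -23,"dz": -33,"rx": 4,"ry": 0,"rz": 0,"hand": 85},{"dx": 0.4,"dy": -25,"dz": -31,"rx": 4,"ry": 0,"rz": 0,"hand": 85},{"dx": 0.4,"dy": -27,"dz": -29,"rx": 4,"ry": 0,"rz": 0,"hand": 85},{"dx": 0.4,"dy": -29,"dz": -27,"rx": 4,"ry": 0,"rz": 0,"hand": 85},{"dx": 0.4,"dy": -31,"dz": -25,"rx": 4,"ry": 0,"rz": 0,"hand": 85}]}}

```text
t: 0.6
tcp_pos: [0.3712, -0.4483, 0.1972]
eef_rot: [-0.706, -0.014, 0.708, -0.01]
wrist_force: [0.1, 0.5, 0.1]
grip_width: 0.0846
```

Request:
{"fn": "apply_moves", "kwargs": {"commands": [{"dx": 0.4,"dy": -33,"dz": -23,"rx": 4,"ry": 0,"rz": 0,"hand": 85},{"dx": 0.4,"dy": -34,"dz": -21,"rx": 4,"ry": 0,"rz": 0,"hand": 85},{"dx": 0.3,"dy": -36,"dz": -18,"rx": 4,"ry": 0,"rz": 0,"hand": 85},{"dx": 0.3,"dy": -37,"dz": -16,"rx": 4,"ry": 0,"rz": 0,"hand": 85},{"dx": 0.3,"dy": -38,"dz": -13,"rx": 4,"ry": 0,"rz": 0,"hand": 85}]}}

```text
t: 1.1
tcp_pos: [0.4841, -0.2717, 0.1936]
eef_rot: [-0.695, 0.114, 0.7, 0.12]
wrist_force: [-0.0, -0.5, -0.2]
grip_width: 0.0854
```

```bash
python3 st.py; python3 - <<'E'
from h import *
p,r,_=pose(); v=np.array([.2878,.9577]); rows(p,r,np.array([.476,-.278,.20]),frame([0,0,-1],[*-v,0]),1)
d=grab("side"); save(d,"side1.png"); d=grab("top"); save(d,"top1.png")
E
```

```text
t 1.1 q [-0.696  0.038  1.878  0.004  1.236  1.205] p [ 0.4841 -0.2717  0.1936] F [-0.  -0.5 -0.2] w 85.4
[[-0.006, -0.325, -0.946], [0.01, -0.946, 0.325], [-1.0, -0.007, 0.009]]
d [-6.4, 8.5, 5.7] r [-2.26, 0.49, 0.43]
```

Request:
{"fn": "apply_moves", "kwargs": {"commands": [{"dx": 0,"dy": 8.5,"dz": 5.7,"rx": -2.3,"ry": 0.5,"rz": 0.4,"hand": 85},{"dx": 30,"dy": 0,"dz": 0,"rx": 0,"ry": 0,"rz": 0,"hand": 85},{"dx": 0,"dy": 0,"dz": 0,"rx": 0,"ry": 0,"rz": 0,"hand": 85}]}}

```text
t: 1.5
tcp_pos: [0.4767, -0.275, 0.1622]
eef_rot: [-0.7, 0.097, 0.701, 0.098]
wrist_force: [-1.1, -0.6, -0.5]
grip_width: 0.0852
```

```bash
python3 st.py; python3 - <<'E'
from h import *
p,r,_=pose(); v=np.array([.2878,.9577]); rows(p,r,np.array([.476,-.278,.066]),frame([0,0,-1],[*-v,0]),1)
d=grab("top"); e=grab("side"); 
print(proj(d,[.476,-.278,.094]),proj(e,[.476,-.278,.094]))
a=cv2.resize(d["pixels"][140:240,320:420,::-1],(400,400),interpolation=2)
u,w=proj(e,[.476,-.278,.12])[0].astype(int); 
b=cv2.resize(e["pixels"][max(0,w-60):w+60,u-60:u+60,::-1],(400,400),interpolation=2)
cv2.imwrite("pics/c2.png",np.hstack([a,b]))
E
```

```text
t 1.5 q [-7.080e-01  5.200e-02  1.923e+00  1.000e-03  1.167e+00  1.139e+00] p [ 0.4767 -0.275   0.1622] F [-1.1 -0.6 -0.5] w 85.2
[[-0.0, -0.273, -0.962], [0.001, -0.962, 0.273], [-1.0, -0.001, 0.001]]
d [96.2, 3.2, -0.2] r [0.9, 0.04, 0.06]
[[377.39285287 190.0755072 ]] [[367.70931718 167.52556869]]
```

View pics/c2.png

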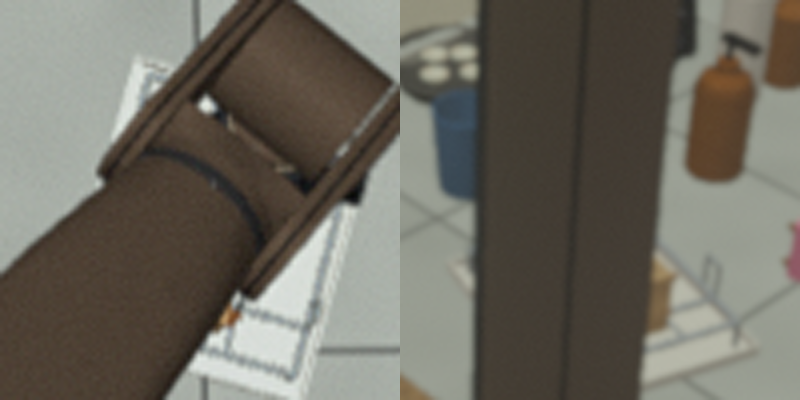

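Both views are blocked by the arm. The estimate is good enough for a 40 mm pinch with an 85 mm opening, so I'm going down.

Request:
{"fn": "apply_moves", "kwargs": {"commands": [{"dx": 24,"dy": 3.2,"dz": 0,"rx": 0.9,"ry": 0,"rz": 0,"hand": 85},{"dx": 24,"dy": 0,"dz": 0,"rx": 0,"ry": 0,"rz": 0,"hand": 85},{"dx": 24,"dy": 0,"dz": 0,"rx": 0,"ry": 0,"rz": 0,"hand": 85},{"dx": 22,"dy": 0,"dz": 0,"rx": 0,"ry": 0,"rz": 0,"hand": 85},{"dx": 0,"dy": 0,"dz": 0,"rx": 0,"ry": 0,"rz": 0,"hand": 85}]}}

```text
t: 2.1
tcp_pos: [0.4838, -0.2884, 0.0806]
eef_rot: [0.707, -0.109, -0.692, -0.099]
wrist_force: [-0.6, 0.4, -0.1]
grip_width: 0.085
```

```bash
python3 st.py; python3 - <<'E'
from h import *
p,r,_=pose(); v=np.array([.2878,.9577]); rows(p,r,np.array([.476,-.278,.066]),frame([0,0,-1],[*-v,0]),1)
E
```

```text
t 2.1 q [-0.718  0.165  1.964  0.     0.988  1.148] p [ 0.4838 -0.2884  0.0806] F [-0.6  0.4 -0.1] w 85.0
[[0.019, -0.291, -0.957], [-0.016, -0.957, 0.291], [-1.0, 0.01, -0.022]]
d [14.3, -7.8, 10.8] r [-0.19, -1.28, -0.56]
```

Request:
{"fn": "apply_moves", "kwargs": {"commands": [{"dx": 0,"dy": -7.8,"dz": 10.8,"rx": 0,"ry": -1.3,"rz": -0.6,"hand": 85},{"dx": 0,"dy": 0,"dz": 0,"rx": 0,"ry": 0,"rz": 0,"hand": 85}]}}

```text
t: 2.3
tcp_pos: [0.4765, -0.2788, 0.0834]
eef_rot: [0.7, -0.104, -0.699, -0.104]
wrist_force: [-0.5, -0.2, -0.8]
grip_width: 0.0851
```

```bash
python3 st.py; python3 - <<'E'
from h import *
p,r,_=pose(); v=np.array([.2878,.9577]); rows(p,r,np.array([.476,-.278,.066]),frame([0,0,-1],[*-v,0]),1)
E
```

```text
t 2.3 q [-7.140e-01  1.510e-01  1.974e+00  1.000e-03  1.016e+00  1.153e+00] p [ 0.4765 -0.2788  0.0834] F [-0.5 -0.2 -0.8] w 85.1
[[0.001, -0.292, -0.957], [-0.0, -0.957, 0.292], [-1.0, -0.0, -0.001]]
d [17.4, -0.7, 0.7] r [-0.23, -0.07, 0.0]
```

Request:
{"fn": "apply_moves", "kwargs": {"commands": [{"dx": 9,"dy": 0,"dz": 0,"rx": 0,"ry": 0,"rz": 0,"hand": 85},{"dx": 8.5,"dy": 0,"dz": 0,"rx": 0,"ry": 0,"rz": 0,"hand": 85},{"dx": 0,"dy": 0,"dz": 0,"rx": 0,"ry": 0,"rz": 0,"hand": 50},{"dx": 0,"dy": 0,"dz": 0,"rx": 0,"ry": 0,"rz": 0,"hand": 50},{"dx": 0,"dy": 0,"dz": 0,"rx": 0,"ry": 0,"rz": 0,"hand": 50}], "newtons": 50}}

```text
t: 2.8
tcp_pos: [0.4785, -0.2805, 0.0687]
eef_rot: [0.702, -0.106, -0.697, -0.103]
wrist_force: [-0.8, -0.6, -0.7]
grip_width: 0.0501
```

Request:
{"fn": "apply_moves", "kwargs": {"commands": [{"dx": 0,"dy": 0,"dz": 0,"rx": 0,"ry": 0,"rz": 0,"hand": 32},{"dx": 0,"dy": 0,"dz": 0,"rx": 0,"ry": 0,"rz": 0,"hand": 32},{"dx": 0,"dy": 0,"dz": 0,"rx": 0,"ry": 0,"rz": 0,"hand": 32},{"dx": 0,"dy": 0,"dz": 0,"rx": 0,"ry": 0,"rz": 0,"hand": 32}], "newtons": 50}}

```text
t: 3.2
tcp_pos: [0.4788, -0.2807, 0.0691]
eef_rot: [0.702, -0.106, -0.697, -0.102]
wrist_force: [-0.4, -0.5, -0.3]
grip_width: 0.0322
```

```bash
python3 st.py
```

```text
t 3.2 q [-0.713  0.173  1.979  0.     0.981  1.153] p [ 0.4788 -0.2807  0.0691] F [-0.4 -0.5 -0.3] w 32.2
[[0.007, -0.291, -0.957], [-0.006, -0.957, 0.291], [-1.0, 0.003, -0.008]]
```

```bash
python3 - <<'E'
from h import *
d=grab("top"); e=grab("side"); 
a=cv2.resize(d["pixels"][140:240,320:420,::-1],(400,400),interpolation=2)
b=cv2.resize(e["pixels"][100:240,330:470,::-1],(400,400),interpolation=2)
cv2.imwrite("pics/c3.png",np.hstack([a,b]))
C=cloud(d)[140:240,320:420].reshape(-1,3); px=d["pixels"][140:240,320:420]; hsv=cv2.cvtColor(px,cv2.COLOR_RGB2HSV).reshape(-1,3)
m=(hsv[:,0]>8)&(hsv[:,0]<22)&(hsv[:,1]>90)&(hsv[:,2]>150)&(C[:,2]<.12); print(m.sum(),C[m].min(0),C[m].max(0))
E
```

```text
Traceback (most recent call last):
ValueError: zero-size array to reduction operation minimum which has no identity
```

View pics/c3.png

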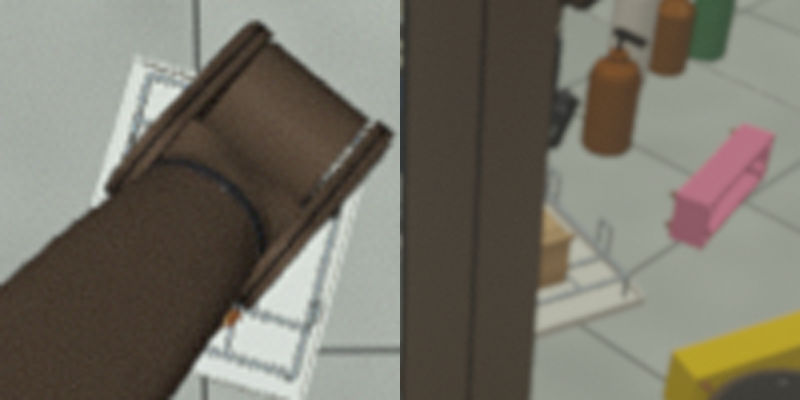

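```bash
python3 - <<'E'
from h import *
e=grab("side"); d=grab("top"); p,r,_=pose()
ax=r.as_matrix()
for k in (0,.019,.073,.15): print(k,proj(e,p-ax[:,0]*k).round(1),proj(d,p-ax[:,0]*k).round(1))
print("fingers",proj(e,p-ax[:,0]*.01+ax[:,1]*.016).round(1),proj(e,p-ax[:,0]*.01-ax[:,1]*.016).round(1))
C=cloud(e); 
for v in range(125,160,5): print(v,C[v,384:394:3].round(3).tolist(),e["pixels"][v,384:394:3].tolist())
# tray end
hsv=cv2.cvtColor(e["pixels"],cv2.COLOR_RGB2HSV); m=(hsv[...,0]>8)&(hsv[...,0]<22)&(hsv[...,1]>70)&(C[...,2]>.03)&(C[...,2]<.12)&(C[...,0]<.6)&(abs(C[...,1]+.28)<.12)
print(m.sum(),C[m].min(0),C[m].max(0))
print("base top",proj(d,[0,0,.0]),proj(d,[0,0,.2]))
E
```

```text
0 [[367.1 173.6]] [[377.2 190.7]]
0.019 [[367.5 168.4]] [[378.  189.6]]
0.073 [[368.8 153.2]] [[380.2 186.2]]
0.15 [[370.9 130. ]] [[383.7 180.9]]
fingers [[372.  169.6]] [[362.6 172.2]]
125 [[0.441, -0.289, 0.247], [0.714, -0.644, -0.001], [0.705, -0.652, -0.001], [0.7, -0.664, -0.003]] [[62, 62, 56], [143, 147, 136], [148, 152, 141], [146, 151, 140]]
130 [[0.442, -0.292, 0.23], [0.468, -0.339, 0.201], [0.679, -0.622, 0.001], [0.666, -0.624, 0.005]] [[74, 76, 70], [119, 123, 114], [135, 140, 129], [145, 150, 138]]
135 [[0.457, -0.313, 0.2], [0.458, -0.328, 0.193], [0.45, -0.332, 0.195], [0.446, -0.34, 0.194]] [[54, 52, 50], [59, 59, 57], [52, 52, 50], [117, 119, 109]]
140 [[0.466, -0.327, 0.173], [0.454, -0.326, 0.179], [0.45, -0.334, 0.178], [0.622, -0.573, 0.002]] [[50, 50, 48], [51, 51, 49], [84, 86, 80], [125, 125, 113]]
145 [[0.46, -0.322, 0.161], [0.452, -0.326, 0.163], [0.607, -0.541, 0.001], [0.598, -0.545, 0.004]] [[72, 74, 69], [71, 73, 68], [151, 155, 144], [124, 121, 107]]
150 [[0.454, -0.318, 0.149], [0.591, -0.505, 0.003], [0.587, -0.518, -0.001], [0.577, -0.522, 0.002]] [[58, 60, 55], [142, 146, 135], [155, 160, 149], [127, 125, 112]]
155 [[0.578, -0.475, 0.001], [0.572, -0.485, -0.0], [0.564, -0.492, 0.001], [0.557, -0.499, 0.001]] [[154, 159, 147], [154, 159, 148], [154, 159, 148], [155, 160, 148]]
207 [ 0.13985264 -0.39864062  0.03028037] [ 0.42580213 -0.23789645  0.09739415]
base top [[284.97828845 350.33770619]] [[279.65294333 361.76948297]]
```

Request:
{"fn": "apply_moves", "kwargs": {"commands": [{"dx": 0,"dy": 0,"dz": 0,"rx": 0,"ry": 0,"rz": 0,"hand": 26},{"dx": 0,"dy": 0,"dz": 0,"rx": 0,"ry": 0,"rz": 0,"hand": 26},{"dx": 0,"dy": 0,"dz": 0,"rx": 0,"ry": 0,"rz": 0,"hand": 26}]}}

```text
t: 3.7
tcp_pos: [0.4788, -0.2806, 0.069]
eef_rot: [0.702, -0.106, -0.697, -0.102]
wrist_force: [0.2, 1.1, 0.6]
grip_width: 0.0257
```

```bash
python3 st.py
```

```text
t 3.7 q [-0.713  0.173  1.979  0.     0.981  1.153] p [ 0.4788 -0.2806  0.069 ] F [0.2 1.1 0.6] w 25.7
[[0.007, -0.291, -0.957], [-0.005, -0.957, 0.291], [-1.0, 0.003, -0.008]]
```

```bash
python3 - <<'E'
from h import *
e=grab("side"); C=cloud(e); hsv=cv2.cvtColor(e["pixels"],cv2.COLOR_RGB2HSV)
c=np.array([.476,-.278]); a=np.radians(-16.73); u=np.array([np.cos(a),np.sin(a)]); v=np.array([-u[1],u[0]])
m=(hsv[...,0]>8)&(hsv[...,0]<25)&(hsv[...,1]>60)&(hsv[...,2]>110)&(C[...,2]>.02)&(C[...,2]<.11)
m[:,:380]=0
ys,xs=np.nonzero(m); P=C[m]; q=np.c_[(P[:,:2]-c)@u,(P[:,:2]-c)@v,P[:,2]]*1000
k=(abs(q[:,0])<130)&(abs(q[:,1])<60); q=q[k]; print(k.sum(), xs[k].min(),xs[k].max(),ys[k].min(),ys[k].max())
print(np.percentile(q,[2,25,50,75,98],axis=0).round(1))
t=q[q[:,2]>85]; print("top pts",len(t),t.min(0).round(1) if len(t) else 0,t.max(0).round(1) if len(t) else 0)
E
```

```text
189 380 389 174 199
[[-90.5 -20.3  38.8]
 [-88.1 -14.   59.5]
 [-86.7  -7.2  78.2]
 [-83.9   0.2  93.3]
 [-55.2   8.2  96.4]]
top pts 83 [-91.2 -20.4  85.1] [-45.4  11.7  96.9]
```

Request:
{"fn": "apply_moves", "kwargs": {"commands": [{"dx": -5,"dy": 0,"dz": 0,"rx": 0,"ry": 0,"rz": 0,"hand": 26},{"dx": -5,"dy": 0,"dz": 0,"rx": 0,"ry": 0,"rz": 0,"hand": 26},{"dx": 0,"dy": 0,"dz": 0,"rx": 0,"ry": 0,"rz": 0,"hand": 26}]}}

```text
t: 4.05
tcp_pos: [0.4788, -0.2806, 0.08]
eef_rot: [0.702, -0.106, -0.697, -0.103]
wrist_force: [-0.5, 0.5, 0.4]
grip_width: 0.0261
```

```bash
python3 st.py; python3 - <<'E'
from h import *
e=grab("side"); C=cloud(e)
# print black gripper points: near tool column
p,r,_=pose(); q=(C-p)@r.as_matrix()*1000
m=(abs(q[...,1])<70)&(abs(q[...,2])<60)&(q[...,0]>-200)&(q[...,0]<30)
ys,xs=np.nonzero(m); print(len(xs))
for y in range(ys.min(),ys.max()+1,3):
    k=ys==y
    if k.any(): print(y,xs[k].min(),xs[k].max(),q[ys[k],xs[k]].mean(0).round(0),e["pixels"][ys[k],xs[k]].mean(0).round(0))
E
```

```text
t 4.05 q [-0.713  0.157  1.974  0.     1.001  1.153] p [ 0.4788 -0.2806  0.08  ] F [-0.5  0.5  0.4] w 26.1
[[0.007, -0.291, -0.957], [-0.006, -0.957, 0.291], [-1.0, 0.003, -0.008]]
162
112 387 387 [-199.   31.   23.] [115. 119. 109.]
115 386 386 [-197.   23.   32.] [85. 87. 80.]
118 386 386 [-185.   27.   28.] [100. 104.  95.]
121 385 386 [-176.   25.   29.] [95. 97. 90.]
124 385 385 [-168.   24.   30.] [88. 91. 82.]
127 385 388 [-136.   52.   -1.] [118. 122. 112.]
130 385 391 [-129.   53.    6.] [74. 75. 72.]
133 384 393 [-120.   54.    7.] [67. 67. 64.]
136 384 391 [-111.   52.    7.] [64. 65. 61.]
139 384 389 [-104.   48.   10.] [57. 57. 54.]
142 384 388 [-94.  48.  10.] [74. 75. 70.]
145 384 386 [-86.  44.  12.] [70. 71. 66.]
148 383 385 [-76.  42.  12.] [93. 96. 88.]
175 381 383 [-15.  17.  53.] [159. 145. 116.]
```

```bash
python3 - <<'E'
from h import *
e={k:v for k,v in np.load("/tmp/side0.npz").items()}; C=cloud(e)
p=np.array([.2663,-.6195,.2031]); r=R.from_quat([-0.69256167,-0.14331203,0.6926477,-0.14163037]); A=r.as_matrix()
print("tcp px",proj(e,p),"grasp",proj(e,p-.019*A[:,0]),"body",proj(e,p-.073*A[:,0]))
q=(C-p)@A*1000; m=(abs(q[...,1])<75)&(abs(q[...,2])<70)&(q[...,0]>-250)&(q[...,0]<40)&(e["range_z"]>0)
for x0 in range(-200,40,10):
    k=m&(q[...,0]>=x0)&(q[...,0]<x0+10)
    if k.any(): print(x0,k.sum(),q[k][:,1].min().round(),q[k][:,1].max().round(),q[k][:,2].min().round(),q[k][:,2].max().round())
p1=e["pixels"][40:140,460:560,::-1]; cv2.imwrite("pics/g0.png",cv2.resize(p1,None,fx=5,fy=5,interpolation=2))
E
```

```text
tcp px [[503.77307126 123.36236875]] grasp [[505.5854726  117.52670413]] body [[510.94077003 100.29240434]]
-200 134 -42.0 13.0 -37.0 37.0
-190 126 -39.0 -0.0 -36.0 38.0
-180 112 -42.0 -3.0 -37.0 37.0
-170 113 -40.0 -4.0 -36.0 37.0
-160 66 -40.0 -12.0 -35.0 36.0
-150 68 -69.0 -25.0 -11.0 12.0
-140 84 -72.0 13.0 -19.0 20.0
-130 67 -73.0 13.0 -19.0 20.0
-120 58 -74.0 -12.0 -18.0 20.0
-110 28 -73.0 -33.0 -16.0 17.0
-100 39 -75.0 -35.0 -13.0 15.0
-90 14 -72.0 -42.0 -13.0 11.0
-80 26 -59.0 -45.0 -10.0 11.0
-70 32 -59.0 44.0 -10.0 11.0
-60 45 -59.0 48.0 -10.0 12.0
-50 21 -54.0 -45.0 -9.0 11.0
-40 1 -46.0 -46.0 -2.0 -2.0
```

View pics/g0.png

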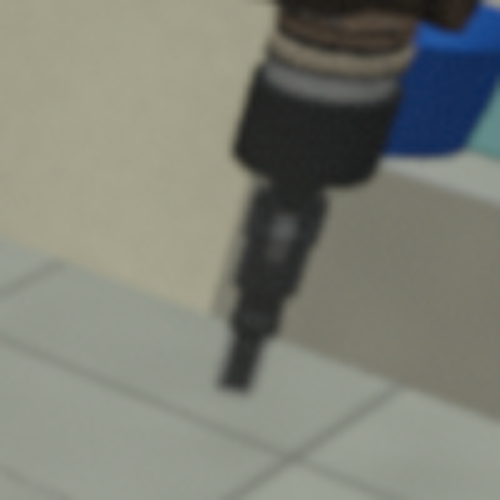

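The depth image puts the fingertips about 30 mm behind the reported TCP along the tool: about -45 mm with the gripper open, where -13 is nominal. So the fingers closed above the tray. I'll open, go about 30 mm lower, and watch the force and opening.

Request:
{"fn": "apply_moves", "kwargs": {"commands": [{"dx": 0,"dy": 0,"dz": 3.5,"rx": 0,"ry": -0.5,"rz": -0.2,"hand": 85},{"dx": 0,"dy": 0,"dz": 0,"rx": 0,"ry": 0,"rz": 0,"hand": 85},{"dx": 0,"dy": 0,"dz": 0,"rx": 0,"ry": 0,"rz": 0,"hand": 85},{"dx": 0,"dy": 0,"dz": 0,"rx": 0,"ry": 0,"rz": 0,"hand": 85}]}}

```text
t: 4.5
tcp_pos: [0.4748, -0.2793, 0.0795]
eef_rot: [-0.699, 0.104, 0.7, 0.104]
wrist_force: [-0.4, -0.2, 0.5]
grip_width: 0.0821
```

Request:
{"fn": "apply_moves", "kwargs": {"commands": [{"dx": 10,"dy": 0,"dz": 0,"rx": 0,"ry": 0,"rz": 0,"hand": 85},{"dx": 10,"dy": 0,"dz": 0,"rx": 0,"ry": 0,"rz": 0,"hand": 85},{"dx": 10,"dy": 0,"dz": 0,"rx": 0,"ry": 0,"rz": 0,"hand": 85},{"dx": 8,"dy": 0,"dz": 0,"rx": 0,"ry": 0,"rz": 0,"hand": 85},{"dx": 0,"dy": 0,"dz": 0,"rx": 0,"ry": 0,"rz": 0,"hand": 85}]}}

```text
t: 5.0
tcp_pos: [0.4738, -0.2785, 0.0368]
eef_rot: [-0.698, 0.103, 0.701, 0.105]
wrist_force: [0.6, 0.3, 0.5]
grip_width: 0.0848
```

```bash
python3 st.py; python3 - <<'E'
from h import *
p,r,_=pose(); v=np.array([.2878,.9577]); rows(p,r,np.array([.476,-.278,.036]),frame([0,0,-1],[*-v,0]),1)
E
```

```text
t 5.0 q [-0.716  0.218  1.996 -0.     0.932  1.15 ] p [ 0.4738 -0.2785  0.0368] F [0.6 0.3 0.5] w 84.8
[[-0.003, -0.291, -0.957], [0.003, -0.957, 0.291], [-1.0, -0.002, 0.004]]
d [0.8, -1.1, -1.9] r [-0.2, 0.24, 0.11]
```

Request:
{"fn": "apply_moves", "kwargs": {"commands": [{"dx": 0,"dy": -1,"dz": -2,"rx": 0,"ry": 0.2,"rz": 0.1,"hand": 50},{"dx": 0,"dy": 0,"dz": 0,"rx": 0,"ry": 0,"rz": 0,"hand": 50},{"dx": 0,"dy": 0,"dz": 0,"rx": 0,"ry": 0,"rz": 0,"hand": 50},{"dx": 0,"dy": 0,"dz": 0,"rx": 0,"ry": 0,"rz": 0,"hand": 34},{"dx": 0,"dy": 0,"dz": 0,"rx": 0,"ry": 0,"rz": 0,"hand": 34}], "newtons": 50}}

```text
t: 5.5
tcp_pos: [0.4765, -0.2783, 0.037]
eef_rot: [-0.699, 0.104, 0.699, 0.104]
wrist_force: [-0.2, 0.6, -2.6]
grip_width: 0.0394
```

Request:
{"fn": "apply_moves", "kwargs": {"commands": [{"dx": 0,"dy": 0,"dz": 0,"rx": 0,"ry": 0,"rz": 0,"hand": 34},{"dx": 0,"dy": 0,"dz": 0,"rx": 0,"ry": 0,"rz": 0,"hand": 34}]}}

```text
t: 5.7
tcp_pos: [0.4765, -0.2783, 0.0369]
eef_rot: [0.699, -0.104, -0.699, -0.104]
wrist_force: [0.2, -0.5, -1.0]
grip_width: 0.0392
```

```bash
python3 st.py
```

```text
t 5.7 q [-0.712  0.22   1.994 -0.     0.928  1.154] p [ 0.4765 -0.2783  0.0369] F [ 0.2 -0.5 -1. ] w 39.2
[[0.0, -0.291, -0.957], [-0.0, -0.957, 0.291], [-1.0, 0.0, -0.0]]
```

Held at 39 mm. Lifting now.

Request:
{"fn": "apply_moves", "kwargs": {"commands": [{"dx": -15,"dy": 0,"dz": 0,"rx": 0,"ry": 0,"rz": 0,"hand": 34},{"dx": -30,"dy": 0,"dz": 0,"rx": 0,"ry": 0,"rz": 0,"hand": 34},{"dx": -40,"dy": 0,"dz": 0,"rx": 0,"ry": 0,"rz": 0,"hand": 34},{"dx": -40,"dy": 0,"dz": 0,"rx": 0,"ry": 0,"rz": 0,"hand": 34},{"dx": -40,"dy": 0,"dz": 0,"rx": 0,"ry": 0,"rz": 0,"hand": 34}]}}

```text
t: 6.2
tcp_pos: [0.4712, -0.2737, 0.2004]
eef_rot: [-0.693, 0.1, 0.706, 0.108]
wrist_force: [0.3, -0.5, -2.5]
grip_width: 0.0393
```

```bash
python3 st.py; cat > kin.py <<'E'
from h import *
from scipy.optimize import least_squares
D=np.loadtxt("/tmp/log.txt")
Rx=lambda a:R.from_rotvec([a,0,0]);Ry=lambda a:R.from_rotvec([0,a,0]);Rz=lambda a:R.from_rotvec([0,0,a])
# params: h, shoulder fwd, L2, lateral, L3 fwd offs, L3, tool len ; links along local z ; tool ext + const roll c6
def fk(q,k):
    h,a1,L2,lat,e,L3,L6,c6=k
    r1=Rz(q[0]); p=r1.apply([a1,lat,h]); r=r1*Ry(q[1]); p=p+r.apply([0,0,L2]); r=r*Ry(q[2]); p=p+r.apply([e,0,L3]); r=r*Rz(q[3])*Ry(q[4]); p=p+r.apply([0,0,L6])
    r=r*Rz(q[5]+c6)
    return p,r*R.from_matrix(np.array([[0,0,-1],[0,1,0],[1,0,0.]]).T if False else np.c_[[0,0,1],[0,1,0],[-1,0,0]])
K0=[.2,0,.5,.1,0,.45,.3,0]
def res(k):
    o=[]
    for l in D:
        p,r=fk(l[:6],k); o+=[*(p-l[6:9])*10,*(R.from_quat(l[9:13]).inv()*r).as_rotvec()]
    return o
def fit():
    best=None
    for c in(0,1.57,3.14,-1.57):
        k=K0.copy();k[-1]=c
        s=least_squares(res,k)
        if best is None or s.cost<best.cost: best=s
    return best
if __name__=="__main__":
    s=fit(); print("k",s.x.round(4),"rms pos mm",np.sqrt(np.mean(np.array(s.fun).reshape(-1,6)[:,:3]**2))*100,"rot",np.sqrt(np.mean(np.array(s.fun).reshape(-1,6)[:,3:]**2)))
E
python3 kin.py
python3 - <<'E'
from h import *
e=grab("side"); save(e,"side2.png",(200,60,520,300),2.4)
E
```

```text
t 6.2 q [-0.712  0.016  1.888 -0.     1.259  1.154] p [ 0.4712 -0.2737  0.2004] F [ 0.3 -0.5 -2.5] w 39.3
[[-0.016, -0.291, -0.956], [0.014, -0.957, 0.291], [-1.0, -0.009, 0.02]]
k [ 0.2402 -0.      0.443   0.1009  0.0206  0.5725  0.276   1.5708] rms pos mm 0.002574109873988463 rot 6.090775809382223e-06
```

View pics/side2.png

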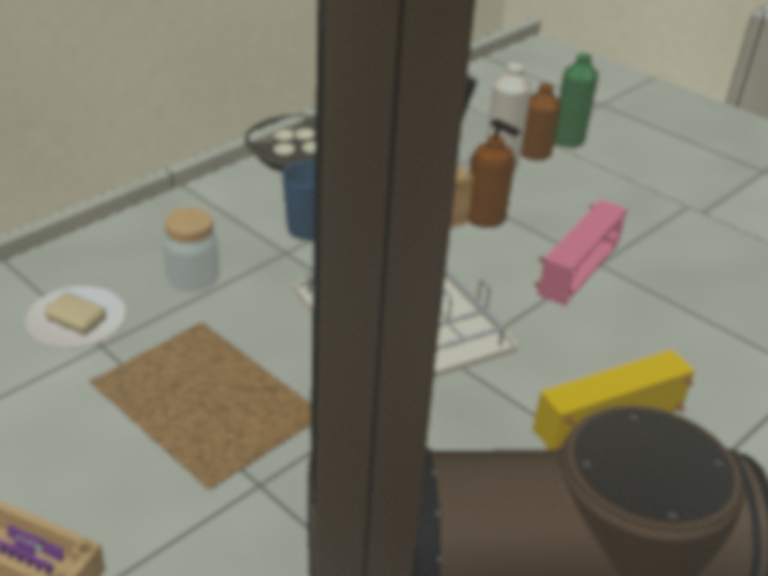

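```bash
cat > ik.py <<'E'
from kin import *
K=np.array([.2402,0,.443,.1009,.0206,.5725,.276,np.pi/2]); K=fit().x
lo=np.array([-2.77,-.9,.21,-1.53,.24,-2.84]);hi=np.array([2.77,2.22,2.48,4.67,2.81,2.84])
def ik(p,r,q0,tries=12,seed=0):
    g=np.random.default_rng(seed); best=None
    def f(q):
        a,b=fk(q,K); return [*(a-p)*10,*(r.inv()*b).as_rotvec()]
    for i in range(tries):
        s=np.clip(q0 if i==0 else q0+g.normal(0,.8,6),lo+.01,hi-.01)
        z=least_squares(f,s,bounds=(lo,hi))
        if z.cost<1e-8:
            c=np.abs(z.x-q0).max()
            if best is None or c<best[0]-1e-3: best=(c,z.x)
            if i==0: break
    return None if best is None else best[1]
OFF=np.array([-.027,0,0])
def place(c,psi,a):
    ps,a=np.radians(psi),np.radians(a); hd=np.array([np.cos(ps),np.sin(ps),0]); up=np.array([0,0,1.])
    tx=hd*np.cos(a)-up*np.sin(a); tz_=hd*np.sin(a)+up*np.cos(a); r=frame(tx,-tz_); return np.array(c)-r.apply(OFF),r
if __name__=="__main__":
    q0=readout.observe()["joints"]
    for psi in range(0,360,30):
        for a in (25,):
            c=[.518,.003,.004+.022*np.sin(np.radians(a))+.03*np.cos(np.radians(a))]
            p,r=place(c,psi,a); q=ik(p,r,q0)
            print(psi,a,None if q is None else (q.round(2),"margin",np.minimum(q-lo,hi-q).min().round(2),"wrist",(p-.276*r.as_matrix()[:,0]).round(2)))
E
python3 ik.py
```

```text
0 25 None
30 25 (array([-0.63,  0.23,  2.47,  1.75,  1.  ,  0.48]), 'margin', np.float64(0.01), 'wrist', array([ 0.32, -0.11,  0.15]))
60 25 (array([-0.67,  0.39,  2.23,  1.22,  1.27,  0.55]), 'margin', np.float64(0.25), 'wrist', array([ 0.41, -0.19,  0.15]))
90 25 (array([-0.59,  0.55,  1.96,  0.86,  1.53,  0.52]), 'margin', np.float64(0.52), 'wrist', array([ 0.52, -0.22,  0.15]))
120 25 (array([-0.45,  0.69,  1.71,  0.55,  1.76,  0.4 ]), 'margin', np.float64(0.77), 'wrist', array([ 0.63, -0.19,  0.15]))
150 25 (array([-0.29,  0.78,  1.54,  0.22,  1.93,  0.18]), 'margin', np.float64(0.88), 'wrist', array([ 0.71, -0.11,  0.15]))
180 25 (array([-0.13,  0.82,  1.48, -0.13,  1.97, -0.11]), 'margin', np.float64(0.84), 'wrist', array([0.74, 0.  , 0.15]))
210 25 (array([ 0.02,  0.79,  1.54, -0.47,  1.86, -0.37]), 'margin', np.float64(0.94), 'wrist', array([0.71, 0.12, 0.15]))
240 25 (array([ 0.15,  0.69,  1.71, -0.79,  1.64, -0.56]), 'margin', np.float64(0.74), 'wrist', array([0.63, 0.2 , 0.15]))
270 25 (array([ 0.24,  0.55,  1.95, -1.12,  1.36, -0.64]), 'margin', np.float64(0.41), 'wrist', array([0.52, 0.23, 0.15]))
300 25 None
330 25 (array([ 0.05,  0.23,  2.47,  3.91,  0.78, -0.33]), 'margin', np.float64(0.01), 'wrist', array([0.32, 0.12, 0.15]))
```

```bash
cat > p1.py <<'E'
from ik import *
p,r,s=pose(); P,Q=place([.518,.015,.22],115,25); n=int(sys.argv[1])
print("dist",np.linalg.norm(P-p),"ang",np.degrees((r.inv()*Q).magnitude()))
sl=Slerp([0,1],R.concatenate([r,Q])); q=s["joints"]
for k in range(1,n+1):
    q=ik(p+(P-p)*k/n,sl(k/n),q,1); 
    if k%3==0 or k==n: print(k,None if q is None else q.round(2))
rows(p,r,P,Q,n)
E
python3 p1.py 15
```

```text
dist 0.3155174710529151 ang 75.83969392708985
3 [-0.69  0.05  1.86  0.16  1.42  1.  ]
6 [-0.66  0.1   1.84  0.29  1.57  0.88]
9 [-0.61  0.18  1.82  0.42  1.71  0.78]
12 [-0.54  0.27  1.79  0.54  1.83  0.69]
15 [-0.46  0.38  1.76  0.66  1.95  0.6 ]
d [0.2, -20.7, 4.0] r [-2.49, -1.56, -4.11]
d [1.7, -20.7, 3.1] r [-2.49, -1.56, -4.11]
d [3.3, -20.7, 2.1] r [-2.49, -1.56, -4.11]
d [4.8, -20.4, 1.1] r [-2.49, -1.56, -4.11]
d [6.3, -20.1, 0.1] r [-2.49, -1.56, -4.11]
d [7.7, -19.6, -1.0] r [-2.49, -1.56, -4.11]
d [9.0, -18.9, -2.1] r [-2.49, -1.56, -4.11]
d [10.3, -18.1, -3.1] r [-2.49, -1.56, -4.11]
d [11.5, -17.1, -4.2] r [-2.49, -1.56, -4.11]
d [12.5, -16.1, -5.2] r [-2.49, -1.56, -4.11]
d [13.5, -14.9, -6.3] r [-2.49, -1.56, -4.11]
d [14.3, -13.6, -7.3] r [-2.49, -1.56, -4.11]
d [15.0, -12.2, -8.2] r [-2.49, -1.56, -4.11]
d [15.6, -10.7, -9.2] r [-2.49, -1.56, -4.11]
d [16.1, -9.2, -10.0] r [-2.49, -1.56, -4.11]
```

Request:
{"fn": "apply_moves", "kwargs": {"commands": [{"dx": 0,"dy": -21,"dz": 4,"rx": -2.5,"ry": -1.6,"rz": -4.1,"hand": 34},{"dx": 2,"dy": -21,"dz": 3,"rx": -2.5,"ry": -1.6,"rz": -4.1,"hand": 34},{"dx": 3,"dy": -21,"dz": 2,"rx": -2.5,"ry": -1.6,"rz": -4.1,"hand": 34},{"dx": 5,"dy": -20,"dz": 1,"rx": -2.5,"ry": -1.6,"rz": -4.1,"hand": 34},{"dx": 6,"dy": -20,"dz": 0,"rx": -2.5,"ry": -1.6,"rz": -4.1,"hand": 34}]}}

```text
t: 6.75
tcp_pos: [0.4878, -0.1707, 0.2195]
eef_rot: [-0.665, -0.111, 0.722, 0.156]
wrist_force: [0.9, -0.6, -2.4]
grip_width: 0.039
```

Request:
{"fn": "apply_moves", "kwargs": {"commands": [{"dx": 8,"dy": -20,"dz": -1,"rx": -2.5,"ry": -1.6,"rz": -4.1,"hand": 34},{"dx": 9,"dy": -19,"dz": -2,"rx": -2.5,"ry": -1.6,"rz": -4.1,"hand": 34},{"dx": 10,"dy": -18,"dz": -3,"rx": -2.5,"ry": -1.6,"rz": -4.1,"hand": 34},{"dx": 12,"dy": -17,"dz": -4,"rx": -2.5,"ry": -1.6,"rz": -4.1,"hand": 34},{"dx": 13,"dy": -16,"dz": -5,"rx": -2.5,"ry": -1.6,"rz": -4.1,"hand": 34}]}}

```text
t: 7.25
tcp_pos: [0.4973, -0.0633, 0.2213]
eef_rot: [-0.596, -0.32, 0.709, 0.198]
wrist_force: [0.3, -0.9, -3.4]
grip_width: 0.0392
```

```bash
python3 st.py; python3 p1.py 5
```

```text
t 7.25 q [-0.584  0.195  1.801  0.461  1.768  0.744] p [ 0.4973 -0.0633  0.2213] F [ 0.3 -0.9 -3.4] w 39.2
[[-0.21, 0.101, -0.972], [0.662, -0.717, -0.217], [-0.719, -0.69, 0.084]]
dist 0.10183915254945312 ang 24.53579601307741
3 [-0.51  0.3   1.78  0.58  1.88  0.66]
5 [-0.46  0.38  1.76  0.66  1.95  0.6 ]
d [14.7, -12.4, -6.6] r [-2.23, -1.47, -4.12]
d [15.4, -11.1, -7.5] r [-2.23, -1.47, -4.12]
d [15.9, -9.7, -8.3] r [-2.23, -1.47, -4.12]
d [16.3, -8.2, -9.0] r [-2.23, -1.47, -4.12]
d [16.6, -6.6, -9.7] r [-2.23, -1.47, -4.12]
```

Request:
{"fn": "apply_moves", "kwargs": {"commands": [{"dx": 15,"dy": -12,"dz": -7,"rx": -2.2,"ry": -1.5,"rz": -4.1,"hand": 34},{"dx": 15,"dy": -11,"dz": -7,"rx": -2.2,"ry": -1.5,"rz": -4.1,"hand": 34},{"dx": 16,"dy": -10,"dz": -8,"rx": -2.2,"ry": -1.5,"rz": -4.1,"hand": 34},{"dx": 16,"dy": -8,"dz": -9,"rx": -2.2,"ry": -1.5,"rz": -4.1,"hand": 34},{"dx": 16,"dy": -6,"dz": -9,"rx": -2.2,"ry": -1.5,"rz": -4.1,"hand": 34}]}}

```text
t: 7.75
tcp_pos: [0.5087, 0.0368, 0.2089]
eef_rot: [-0.5, -0.502, 0.665, 0.238]
wrist_force: [0.6, -0.9, -3.1]
grip_width: 0.039
```

```bash
python3 st.py; python3 p1.py 1; python3 - <<'E'
from h import *
d=grab("top");e=grab("side"); p,r,_=pose(); A=r.as_matrix()
for k in(0,.027): print(proj(d,p-k*A[:,0]),proj(e,p-k*A[:,0]))
u,v=proj(e,p)[0].astype(int); u2,v2=proj(d,p)[0].astype(int)
b=cv2.resize(e["pixels"][v-60:v+60,u-60:u+60,::-1],(400,400),interpolation=2); a=cv2.resize(d["pixels"][v2-60:v2+60,u2-60:u2+60,::-1],(400,400),interpolation=2)
cv2.imwrite("pics/c4.png",np.hstack([a,b])); print(u,v,u2,v2)
C=cloud(e);hsv=cv2.cvtColor(e["pixels"],cv2.COLOR_RGB2HSV)
for n,dd in(("side",e),("top",d)):
    C=cloud(dd);hsv=cv2.cvtColor(dd["pixels"],cv2.COLOR_RGB2HSV)
    m=(hsv[...,0]>8)&(hsv[...,0]<25)&(hsv[...,1]>80)&(hsv[...,2]>90)&(C[...,2]>.1)
    q=(C[m]-p)@A*1000; q=q[(abs(q)<[120,60,120]).all(1)]; print(n,len(q),np.percentile(q,[1,5,50,95,99],axis=0).round(0).tolist())
E
```

```text
t 7.75 q [-0.455  0.38   1.758  0.652  1.947  0.598] p [0.5087 0.0368 0.2089] F [ 0.6 -0.9 -3.1] w 39.0
[[-0.387, 0.185, -0.903], [0.818, -0.383, -0.429], [-0.425, -0.905, -0.003]]
dist 0.0011679614728849679 ang 0.4760781788816846
1 [-0.46  0.38  1.76  0.66  1.95  0.6 ]
d [0.8, -0.0, 0.8] r [0.33, 0.3, -0.16]
[[266.85587991 171.5234568 ]] [[271.57003283 173.51676914]]
[[274.56368288 166.76154378]] [[275.97788498 164.37138287]]
271 173 266 171
side 1792 [[-56.0, -22.0, -87.0], [-52.0, -21.0, -83.0], [-31.0, -5.0, 6.0], [2.0, 16.0, 88.0], [3.0, 17.0, 89.0]]
top 1154 [[-59.0, -27.0, -88.0], [-58.0, -25.0, -84.0], [-18.0, -4.0, -28.0], [-2.0, 14.0, 47.0], [2.0, 17.0, 61.0]]
```

View pics/c4.png

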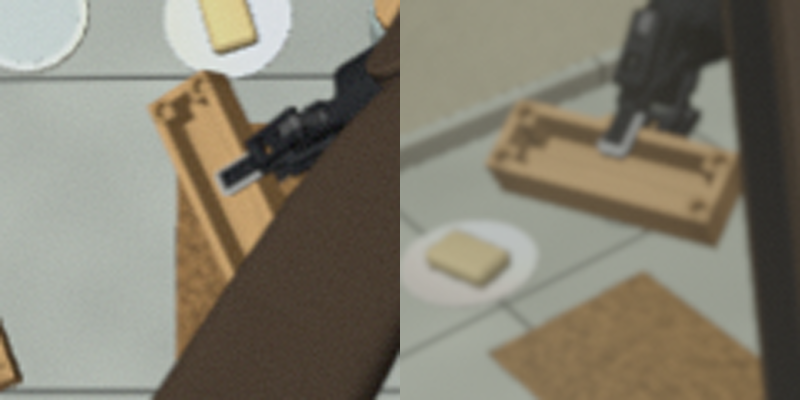

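The tray is held level and right way up in tool roll, tilted 25°. In the reported tool frame it spans x -57..+3 mm, so its centre is at -27 as assumed. Lowering onto the mat.

Request:
{"fn": "apply_moves", "kwargs": {"commands": [{"dx": 15,"dy": 32,"dz": 0,"rx": 0.3,"ry": 0.3,"rz": 0,"hand": 34},{"dx": 15,"dy": 32,"dz": 0,"rx": 0,"ry": 0,"rz": 0,"hand": 34},{"dx": 15,"dy": 32,"dz": 0,"rx": 0,"ry": 0,"rz": 0,"hand": 34},{"dx": 12,"dy": 26,"dz": 0,"rx": 0,"ry": 0,"rz": 0,"hand": 34},{"dx": 0,"dy": 0,"dz": 0,"rx": 0,"ry": 0,"rz": 0,"hand": 34}]}}

```text
t: 8.35
tcp_pos: [0.5117, 0.0322, 0.0706]
eef_rot: [-0.506, -0.494, 0.667, 0.233]
wrist_force: [-1.0, -0.6, -2.8]
grip_width: 0.0394
```

```bash
python3 st.py; cat > p2.py <<'E'
from ik import *
p,r,s=pose(); P,Q=place([float(sys.argv[1]),float(sys.argv[2]),float(sys.argv[3])],115,float(sys.argv[4])); print("centre",p+r.apply(OFF)); rows(p,r,P,Q,1)
E
python3 p2.py .518 .015 .042 25
```

```text
t 8.35 q [-0.459  0.584  1.765  0.606  1.757  0.47 ] p [0.5117 0.0322 0.0706] F [-1.  -0.6 -2.8] w 39.4
[[-0.378, 0.189, -0.906], [0.812, -0.403, -0.423], [-0.445, -0.895, -0.001]]
centre [0.52194309 0.0102617  0.08260289]
d [23.4, 33.0, 1.6] r [0.04, -0.01, -1.44]
```

Request:
{"fn": "apply_moves", "kwargs": {"commands": [{"dx": 12,"dy": 17,"dz": 1.6,"rx": 0,"ry": 0,"rz": -1.7,"hand": 34},{"dx": 8,"dy": 13,"dz": 0,"rx": 0,"ry": 0,"rz": -1.7,"hand": 34},{"dx": 0,"dy": 0,"dz": 0,"rx": 0,"ry": 0,"rz": 0,"hand": 34}]}}

```text
t: 8.65
tcp_pos: [0.5119, 0.0329, 0.039]
eef_rot: [-0.495, -0.508, 0.659, 0.25]
wrist_force: [-0.2, 0.8, -3.0]
grip_width: 0.0392
```

```bash
python3 st.py; python3 p2.py .518 .015 .040 23
```

```text
t 8.65 q [-0.465  0.665  1.744  0.621  1.754  0.431] p [0.5119 0.0329 0.039 ] F [-0.2  0.8 -3. ] w 39.2
[[-0.384, 0.173, -0.907], [0.833, -0.359, -0.421], [-0.399, -0.917, -0.006]]
centre [0.52226823 0.01040292 0.04975986]
d [9.4, 6.3, 2.1] r [0.3, -0.21, -0.5]
```

Request:
{"fn": "apply_moves", "kwargs": {"commands": [{"dx": 2,"dy": 4,"dz": 0,"rx": 0.3,"ry": -0.2,"rz": 0,"hand": 34},{"dx": 1.6,"dy": 3.6,"dz": 0,"rx": 0,"ry": 0,"rz": 0,"hand": 34},{"dx": 0,"dy": 0,"dz": 0,"rx": 0,"ry": 0,"rz": 0,"hand": 34}]}}

```text
t: 8.95
tcp_pos: [0.515, 0.0311, 0.0348]
eef_rot: [-0.497, -0.506, 0.661, 0.247]
wrist_force: [-0.4, -0.4, -1.6]
grip_width: 0.0388
```

```bash
python3 st.py; python3 p2.py .518 .015 .040 23
```

```text
t 8.95 q [-0.464  0.674  1.736  0.617  1.747  0.432] p [0.515  0.0311 0.0348] F [-0.4 -0.4 -1.6] w 38.8
[[-0.384, 0.176, -0.907], [0.829, -0.367, -0.422], [-0.406, -0.914, -0.005]]
centre [0.52531159 0.00869679 0.04572856]
d [10.4, 1.2, 4.1] r [0.25, -0.15, -0.98]
```

Request:
{"fn": "apply_moves", "kwargs": {"commands": [{"dx": 1.5,"dy": 3,"dz": 0,"rx": 0,"ry": 0,"rz": 0,"hand": 34},{"dx": 1.2,"dy": 2.8,"dz": 0,"rx": 0,"ry": 0,"rz": -0.5,"hand": 34},{"dx": 0,"dy": 0,"dz": 0,"rx": 0,"ry": 0,"rz": 0,"hand": 34}]}}

```text
t: 9.25
tcp_pos: [0.5162, 0.0307, 0.0301]
eef_rot: [-0.496, -0.508, 0.659, 0.249]
wrist_force: [0.2, 0.6, -2.8]
grip_width: 0.0395
```

```bash
python3 st.py; python3 p2.py .518 .015 .040 23; python3 - <<'E'
from h import *
for i in range(3): print(readout.observe()["wrist_force"].round(1))
E
```

```text
t 9.25 q [-0.465  0.687  1.729  0.619  1.747  0.425] p [0.5162 0.0307 0.0301] F [ 0.2  0.6 -2.8] w 39.5
[[-0.384, 0.176, -0.906], [0.832, -0.36, -0.422], [-0.401, -0.916, -0.008]]
centre [0.5265918  0.00825341 0.04093087]
d [9.3, -3.4, 5.0] r [0.4, -0.19, -0.62]
[ 0.2  0.6 -2.8]
[ 0.2  0.6 -2.8]
[ 0.2  0.6 -2.8]
```

Request:
{"fn": "apply_moves", "kwargs": {"commands": [{"dx": 1.2,"dy": 2.8,"dz": 0,"rx": 0,"ry": 0,"rz": 0,"hand": 34},{"dx": 0,"dy": 0,"dz": 0,"rx": 0,"ry": 0,"rz": 0,"hand": 34}]}}

```text
t: 9.45
tcp_pos: [0.5163, 0.0308, 0.0296]
eef_rot: [-0.494, -0.509, 0.659, 0.251]
wrist_force: [-1.8, -0.4, -0.1]
grip_width: 0.0394
```

Request:
{"fn": "apply_moves", "kwargs": {"commands": [{"dx": 0.8,"dy": 1.8,"dz": 0,"rx": 0,"ry": 0,"rz": 0,"hand": 34},{"dx": 0,"dy": 0,"dz": 0,"rx": 0,"ry": 0,"rz": 0,"hand": 34}]}}

```text
t: 9.65
tcp_pos: [0.5163, 0.0309, 0.0294]
eef_rot: [-0.493, -0.51, 0.658, 0.252]
wrist_force: [-0.8, 0.3, 0.8]
grip_width: 0.0392
```

```bash
python3 st.py; python3 p2.py .518 .015 .040 23; python3 - <<'E'
from h import *
e=grab("side"); save(e,"s5.png",(225,150,345,250),5)
E
```

```text
t 9.65 q [-0.465  0.695  1.725  0.621  1.754  0.425] p [0.5163 0.0309 0.0294] F [-0.8  0.3  0.8] w 39.2
[[-0.388, 0.171, -0.906], [0.834, -0.353, -0.424], [-0.392, -0.92, -0.006]]
centre [0.52679309 0.00835514 0.04002573]
d [9.0, -3.9, 5.2] r [0.33, -0.08, -0.07]
```

View pics/s5.png

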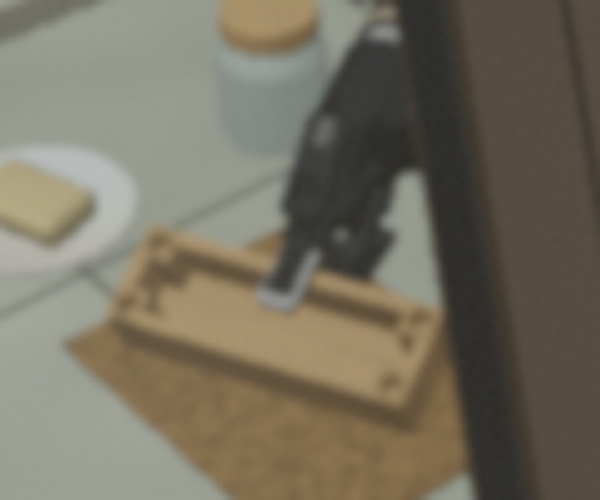

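Contact: the force went from -2.8 N to about +0.8 N and the descent stopped. The tray is over the mat with its low pins down. I'll open slightly and draw back along the tool.

Request:
{"fn": "apply_moves", "kwargs": {"commands": [{"dx": 0,"dy": 0,"dz": 0,"rx": 0,"ry": 0,"rz": 0,"hand": 43},{"dx": 0,"dy": 0,"dz": 0,"rx": 0,"ry": 0,"rz": 0,"hand": 46},{"dx": 0,"dy": 0,"dz": 0,"rx": 0,"ry": 0,"rz": 0,"hand": 47},{"dx": 0,"dy": 0,"dz": 0,"rx": 0,"ry": 0,"rz": 0,"hand": 47}]}}

```text
t: 10.1
tcp_pos: [0.5169, 0.0307, 0.0274]
eef_rot: [-0.495, -0.509, 0.658, 0.25]
wrist_force: [-0.1, -0.8, -0.6]
grip_width: 0.047
```

Request:
{"fn": "apply_moves", "kwargs": {"commands": [{"dx": -12,"dy": 0,"dz": 0,"rx": 0,"ry": 0,"rz": 0,"hand": 47},{"dx": -20,"dy": 0,"dz": 0,"rx": 0,"ry": 0,"rz": 0,"hand": 47},{"dx": -25,"dy": 0,"dz": 0,"rx": 0,"ry": 0,"rz": 0,"hand": 47},{"dx": -25,"dy": 0,"dz": 0,"rx": 0,"ry": 0,"rz": 0,"hand": 47},{"dx": 0,"dy": 0,"dz": 0,"rx": 0,"ry": 0,"rz": 0,"hand": 47}]}}

```text
t: 10.6
tcp_pos: [0.5512, -0.0435, 0.0629]
eef_rot: [-0.496, -0.509, 0.658, 0.25]
wrist_force: [0.1, 0.3, 0.1]
grip_width: 0.0471
```

```bash
python3 st.py; python3 - <<'E'
from h import *
d=grab("top");e=grab("side"); b=cv2.resize(e["pixels"][130:250,225:345,::-1],(400,400),interpolation=2); a=cv2.resize(d["pixels"][110:230,210:330,::-1],(400,400),interpolation=2)
cv2.imwrite("pics/c6.png",np.hstack([a,b]))
E
```

```text
t 10.6 q [-0.537  0.725  1.581  0.575  1.87   0.444] p [ 0.5512 -0.0435  0.0629] F [0.1 0.3 0.1] w 47.1
[[-0.384, 0.176, -0.906], [0.834, -0.356, -0.422], [-0.397, -0.918, -0.01]]
```

View pics/c6.png

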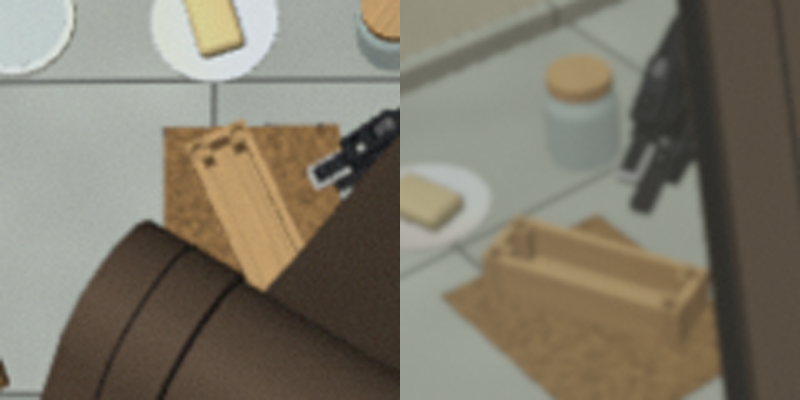

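```bash
cat > p3.py <<'E'
from ik import *
p,r,s=pose(); th=np.radians(25)
G={sg:frame([0,0,-1],[-sg*np.sin(th),sg*np.cos(th),0]) for sg in(1,-1)}
for sg in G:
    for P in([.49,-.25,.25],[.52,.01,.15],[.52,.01,-.013],[.454,.287,.15],[.454,.287,.023]):
        q=ik(np.array(P),G[sg],s["joints"],20); print(sg,P,None if q is None else q.round(2))
print("ang",[np.degrees((r.inv()*G[k]).magnitude()).round(0) for k in G])
P=np.array([.49,-.25,.25]); sg=-1; n=12; sl=Slerp([0,1],R.concatenate([r,G[sg]])); q=s["joints"]
for k in range(1,n+1):
    q=ik(p+(P-p)*k/n,sl(k/n),q,1); print(k,None if q is None else q.round(2),(p+(P-p)*k/n-.276*sl(k/n).as_matrix()[:,0])[2].round(2))
rows(p,r,P,G[sg],n)
E
python3 p3.py
```

```text
1 [0.49, -0.25, 0.25] [-0.66 -0.02  1.84 -0.    1.33 -2.66]
1 [0.52, 0.01, 0.15] [-0.18 -0.    2.    0.    1.14 -2.18]
1 [0.52, 0.01, -0.013] [-0.18  0.24  2.08 -0.    0.82 -2.18]
1 [0.454, 0.287, 0.15] [ 0.37  0.04  1.96 -0.    1.14 -1.63]
1 [0.454, 0.287, 0.023] [ 0.37  0.21  2.03 -0.    0.9  -1.63]
-1 [0.49, -0.25, 0.25] [-0.66 -0.02  1.84 -0.    1.33  0.48]
-1 [0.52, 0.01, 0.15] [-0.18 -0.    2.   -0.    1.14  0.96]
-1 [0.52, 0.01, -0.013] [-0.18  0.24  2.08 -0.    0.82  0.96]
-1 [0.454, 0.287, 0.15] [ 0.37  0.04  1.96 -0.    1.14  1.51]
-1 [0.454, 0.287, 0.023] [ 0.37  0.21  2.03 -0.    0.9   1.51]
ang [np.float64(180.0), np.float64(67.0)]
1 [-0.55  0.65  1.61  0.53  1.83  0.45] 0.21
2 [-0.56  0.58  1.64  0.48  1.79  0.45] 0.25
3 [-0.58  0.51  1.66  0.43  1.74  0.45] 0.29
4 [-0.59  0.45  1.68  0.38  1.7   0.46] 0.32
5 [-0.6   0.38  1.7   0.33  1.66  0.46] 0.35
6 [-0.61  0.32  1.72  0.28  1.62  0.46] 0.39
7 [-0.62  0.26  1.74  0.23  1.58  0.47] 0.42
8 [-0.63  0.2   1.76  0.19  1.53  0.47] 0.44
9 [-0.63  0.14  1.78  0.14  1.49  0.47] 0.47
10 [-0.64  0.08  1.79  0.09  1.44  0.47] 0.49
11 [-0.65  0.03  1.81  0.05  1.38  0.47] 0.51
12 [-0.66 -0.02  1.84 -0.    1.33  0.48] 0.53
d [-18.8, -9.1, 11.7] r [0.03, -0.03, 5.57]
d [-19.6, -7.3, 11.7] r [0.03, -0.03, 5.57]
d [-20.2, -5.3, 11.8] r [0.03, -0.03, 5.57]
d [-20.6, -3.3, 11.8] r [0.03, -0.03, 5.57]
d [-20.9, -1.3, 11.8] r [0.03, -0.03, 5.57]
d [-20.9, 0.7, 11.8] r [0.03, -0.03, 5.57]
d [-20.7, 2.8, 11.8] r [0.03, -0.03, 5.57]
d [-20.3, 4.8, 11.8] r [0.03, -0.03, 5.57]
d [-19.8, 6.7, 11.8] r [0.03, -0.03, 5.57]
d [-19.0, 8.6, 11.8] r [0.03, -0.03, 5.57]
d [-18.1, 10.4, 11.8] r [0.03, -0.03, 5.57]
d [-17.0, 12.1, 11.8] r [0.03, -0.03, 5.57]
```

Request:
{"fn": "apply_moves", "kwargs": {"commands": [{"dx": -19,"dy": -9,"dz": 12,"rx": 0,"ry": 0,"rz": 5.6,"hand": 60},{"dx": -20,"dy": -7,"dz": 12,"rx": 0,"ry": 0,"rz": 5.6,"hand": 70},{"dx": -20,"dy": -5,"dz": 12,"rx": 0,"ry": 0,"rz": 5.6,"hand": 80},{"dx": -21,"dy": -3,"dz": 12,"rx": 0,"ry": 0,"rz": 5.6,"hand": 85},{"dx": -21,"dy": -1,"dz": 12,"rx": 0,"ry": 0,"rz": 5.6,"hand": 85}]}}

```text
t: 11.2
tcp_pos: [0.5169, -0.1261, 0.1315]
eef_rot: [-0.597, -0.375, 0.704, 0.084]
wrist_force: [0.8, 0.0, 0.0]
grip_width: 0.0851
```

Request:
{"fn": "apply_moves", "kwargs": {"commands": [{"dx": -21,"dy": 1,"dz": 12,"rx": 0,"ry": 0,"rz": 5.6,"hand": 85},{"dx": -21,"dy": 3,"dz": 12,"rx": 0,"ry": 0,"rz": 5.6,"hand": 85},{"dx": -20,"dy": 5,"dz": 12,"rx": 0,"ry": 0,"rz": 5.6,"hand": 85},{"dx": -20,"dy": 7,"dz": 12,"rx": 0,"ry": 0,"rz": 5.6,"hand": 85},{"dx": -19,"dy": 9,"dz": 12,"rx": 0,"ry": 0,"rz": 5.6,"hand": 85}]}}

```text
t: 11.7
tcp_pos: [0.4888, -0.2128, 0.2114]
eef_rot: [-0.67, -0.216, 0.704, -0.095]
wrist_force: [-0.3, 0.3, 0.2]
grip_width: 0.0849
```

Request:
{"fn": "apply_moves", "kwargs": {"commands": [{"dx": -18,"dy": 10,"dz": 12,"rx": 0,"ry": 0,"rz": 5.6,"hand": 85},{"dx": -17,"dy": 12,"dz": 12,"rx": 0,"ry": 0,"rz": 5.6,"hand": 85},{"dx": 0,"dy": 0,"dz": 0,"rx": 0,"ry": 0,"rz": 0,"hand": 85}]}}

```text
t: 12.0
tcp_pos: [0.477, -0.2455, 0.2459]
eef_rot: [-0.688, -0.148, 0.69, -0.167]
wrist_force: [0.1, 0.4, 0.6]
grip_width: 0.0854
```

```bash
python3 st.py; cat > meas.py <<'E'
from h import *
def trays(names=("top","side"),save_=None):
    out=[]
    for n in names:
        d=grab(n); np.savez("/tmp/%s_m.npz"%n,**{k:d[k] for k in("pixels","range_z","K","D","T")})
        C=cloud(d); hsv=cv2.cvtColor(d["pixels"],cv2.COLOR_RGB2HSV)
        w=(hsv[...,0]>8)&(hsv[...,0]<25)&(hsv[...,1]>60)&(hsv[...,2]>110)
        for nm,c0,zr in(("up",(.525,.01),.054),("low",(.454,.287),.05)):
            m=w&(abs(C[...,2]-zr)<.006)&(np.hypot(C[...,0]-c0[0],C[...,1]-c0[1])<.13)
            if m.sum()<100: print(n,nm,"few",m.sum()); continue
            ys,xs=np.nonzero(m); zz=np.median(C[m][:,2]); P=plane(d,np.c_[xs,ys],zr)[:,:2]*1000
            # also cloud pts
            c,s,a=cv2.minAreaRect(P.astype(np.float32)); a=a if s[0]>s[1] else a-90
            c2,s2,a2=cv2.minAreaRect((C[m][:,:2]*1000).astype(np.float32)); a2=a2 if s2[0]>s2[1] else a2-90
            print(n,nm,m.sum(),"z",zz.round(4),"ray",np.round(c,1),np.round(s,1),round(a,2),"| cloud",np.round(c2,1),np.round(s2,1),round(a2,2))
if __name__=="__main__": trays()
E
python3 meas.py
```

```text
t 12.0 q [-0.654 -0.062  1.881 -0.021  1.303  0.473] p [ 0.477  -0.2455  0.2459] F [0.1 0.4 0.6] w 85.4
[[0.003, 0.434, -0.901], [-0.028, -0.901, -0.434], [-1.0, 0.026, 0.009]]
top up 388 z 0.0536 ray [531.5  -3.2] [181.3  60. ] 25.15 | cloud [532.2  -3. ] [181.6  60.1] 25.18
top low 387 z 0.0499 ray [454.3 288.7] [180.1  60.4] 22.31 | cloud [455.3 289.5] [181.   61.3] 22.04
side up 525 z 0.0536 ray [531.   -4.3] [181.7  67.7] 25.15 | cloud [533.2  -6.5] [181.3  66.9] 23.75
side low 777 z 0.0483 ray [451.4 289.1] [183.2  64.2] 22.09 | cloud [454.7 287.8] [183.7  63.6] 22.01
```

```bash
cat > p4.py <<'E'
from h import *
x,y,z,th,n=map(float,sys.argv[1:6]); p,r,s=pose(); t=np.radians(th)
rows(p,r,np.array([x,y,z]),frame([0,0,-1],[np.sin(t),-np.cos(t),0]),int(n))
E
python3 p4.py .5315 -.0035 .11 25.1 8
```

```text
d [15.9, -24.5, -19.4] r [0.08, 0.07, -0.14]
d [16.0, -24.5, -19.4] r [0.08, 0.07, -0.14]
d [16.1, -24.5, -19.3] r [0.08, 0.07, -0.14]
d [16.2, -24.5, -19.2] r [0.08, 0.07, -0.14]
d [16.3, -24.5, -19.2] r [0.08, 0.07, -0.14]
d [16.4, -24.4, -19.1] r [0.08, 0.07, -0.14]
d [16.4, -24.4, -19.1] r [0.08, 0.07, -0.14]
d [16.5, -24.4, -19.0] r [0.08, 0.07, -0.14]
```

Request:
{"fn": "apply_moves", "kwargs": {"commands": [{"dx": 16,"dy": -24.5,"dz": -19.4,"rx": 0,"ry": 0,"rz": -0.2,"hand": 85},{"dx": 16,"dy": -24.5,"dz": -19.4,"rx": 0,"ry": 0,"rz": -0.2,"hand": 85},{"dx": 16,"dy": -24.5,"dz": -19.3,"rx": 0,"ry": 0,"rz": -0.2,"hand": 85},{"dx": 16,"dy": -24.5,"dz": -19.2,"rx": 0,"ry": 0,"rz": -0.2,"hand": 85}]}}

```text
t: 12.5
tcp_pos: [0.5035, -0.1208, 0.1699]
eef_rot: [-0.684, -0.156, 0.695, -0.154]
wrist_force: [1.5, 0.3, -0.3]
grip_width: 0.0854
```

Request:
{"fn": "apply_moves", "kwargs": {"commands": [{"dx": 16,"dy": -24.5,"dz": -19.2,"rx": 0,"ry": 0,"rz": 0,"hand": 85},{"dx": 16,"dy": -24.5,"dz": -19,"rx": 0,"ry": 0,"rz": 0,"hand": 85},{"dx": 16,"dy": -24.5,"dz": -19,"rx": 0,"ry": 0,"rz": 0,"hand": 85},{"dx": 0,"dy": 0,"dz": 0,"rx": 0,"ry": 0,"rz": 0,"hand": 85}]}}

```text
t: 12.9
tcp_pos: [0.5169, -0.0191, 0.1074]
eef_rot: [-0.676, -0.164, 0.703, -0.149]
wrist_force: [-0.9, 0.1, 0.1]
grip_width: 0.0851
```

```bash
python3 st.py; python3 p4.py .5315 -.0035 .11 25.1 1
```

```text
t 12.9 q [-2.340e-01  6.900e-02  2.015e+00  2.000e-03  1.100e+00  8.900e-01] p [ 0.5169 -0.0191  0.1074] F [-0.9  0.1  0.1] w 85.1
[[-0.041, 0.431, -0.902], [0.012, -0.902, -0.431], [-0.999, -0.028, 0.032]]
d [-3.0, -7.8, -19.8] r [0.44, 1.84, 1.62]
```

Request:
{"fn": "apply_moves", "kwargs": {"commands": [{"dx": 0,"dy": -7.8,"dz": -19.8,"rx": 0.4,"ry": 1.8,"rz": 1.6,"hand": 85},{"dx": 0,"dy": 0,"dz": 0,"rx": 0,"ry": 0,"rz": 0,"hand": 85},{"dx": 20,"dy": 0,"dz": 0,"rx": 0,"ry": 0,"rz": 0,"hand": 85},{"dx": 20,"dy": 0,"dz": 0,"rx": 0,"ry": 0,"rz": 0,"hand": 85},{"dx": 0,"dy": 0,"dz": 0,"rx": 0,"ry": 0,"rz": 0,"hand": 85}]}}

```text
t: 13.4
tcp_pos: [0.5282, -0.0035, 0.0605]
eef_rot: [-0.685, -0.157, 0.695, -0.152]
wrist_force: [-0.3, 0.5, -0.2]
grip_width: 0.0854
```

```bash
python3 st.py; python3 p4.py .5315 -.0035 -.013 25.1 1
```

```text
t 13.4 q [-0.199  0.143  2.031  0.     0.982  0.931] p [ 0.5282 -0.0035  0.0605] F [-0.3  0.5 -0.2] w 85.4
[[-0.015, 0.427, -0.904], [0.003, -0.904, -0.427], [-1.0, -0.009, 0.013]]
d [73.5, 2.1, -3.9] r [0.17, 0.72, 0.53]
```

Request:
{"fn": "apply_moves", "kwargs": {"commands": [{"dx": 10,"dy": 2,"dz": -3.9,"rx": 0.2,"ry": 0.7,"rz": 0.5,"hand": 85},{"dx": 18,"dy": 0,"dz": 0,"rx": 0,"ry": 0,"rz": 0,"hand": 85},{"dx": 18,"dy": 0,"dz": 0,"rx": 0,"ry": 0,"rz": 0,"hand": 85},{"dx": 16,"dy": 0,"dz": 0,"rx": 0,"ry": 0,"rz": 0,"hand": 85},{"dx": 0,"dy": 0,"dz": 0,"rx": 0,"ry": 0,"rz": 0,"hand": 85}]}}

```text
t: 13.9
tcp_pos: [0.5342, -0.0082, -0.0002]
eef_rot: [-0.69, -0.152, 0.691, -0.152]
wrist_force: [-0.1, 0.6, -0.2]
grip_width: 0.0851
```

```bash
python3 st.py; python3 p4.py .5315 -.0035 -.013 25.1 1
```

```text
t 13.9 q [-0.205  0.248  2.044 -0.     0.85   0.931] p [ 5.342e-01 -8.200e-03 -2.000e-04] F [-0.1  0.6 -0.2] w 85.1
[[-0.002, 0.421, -0.907], [0.0, -0.907, -0.421], [-1.0, -0.001, 0.001]]
d [12.8, -5.4, 0.4] r [-0.23, 0.07, 0.05]
```

Request:
{"fn": "apply_moves", "kwargs": {"commands": [{"dx": 7,"dy": -5.4,"dz": 0.4,"rx": -0.2,"ry": 0,"rz": 0,"hand": 85},{"dx": 6,"dy": 0,"dz": 0,"rx": 0,"ry": 0,"rz": 0,"hand": 85},{"dx": 0,"dy": 0,"dz": 0,"rx": 0,"ry": 0,"rz": 0,"hand": 85}]}}

```text
t: 14.2
tcp_pos: [0.5331, -0.0046, -0.0114]
eef_rot: [0.691, 0.153, -0.69, 0.153]
wrist_force: [0.2, 0.7, 0.4]
grip_width: 0.0848
```

```bash
python3 st.py; python3 p4.py .5315 -.0035 -.013 25.1 1
```

```text
t 14.2 q [-0.199  0.265  2.05  -0.     0.825  0.935] p [ 0.5331 -0.0046 -0.0114] F [0.2 0.7 0.4] w 84.8
[[0.001, 0.423, -0.906], [-0.0, -0.906, -0.423], [-1.0, 0.001, -0.001]]
d [1.6, -1.7, 1.0] r [-0.08, -0.05, -0.05]
```

Request:
{"fn": "apply_moves", "kwargs": {"commands": [{"dx": 1.6,"dy": -1.7,"dz": 1,"rx": 0,"ry": 0,"rz": 0,"hand": 70},{"dx": 0,"dy": 0,"dz": 0,"rx": 0,"ry": 0,"rz": 0,"hand": 66},{"dx": 0,"dy": 0,"dz": 0,"rx": 0,"ry": 0,"rz": 0,"hand": 54},{"dx": 0,"dy": 0,"dz": 0,"rx": 0,"ry": 0,"rz": 0,"hand": 54},{"dx": 0,"dy": 0,"dz": 0,"rx": 0,"ry": 0,"rz": 0,"hand": 54}], "newtons": 45}}

```text
t: 14.7
tcp_pos: [0.5327, -0.0035, -0.0114]
eef_rot: [0.692, 0.153, -0.689, 0.154]
wrist_force: [0.5, 0.7, -1.0]
grip_width: 0.0596
```

Request:
{"fn": "apply_moves", "kwargs": {"commands": [{"dx": 0,"dy": 0,"dz": 0,"rx": 0,"ry": 0,"rz": 0,"hand": 54}]}}

```text
t: 14.8
tcp_pos: [0.5327, -0.0035, -0.0115]
eef_rot: [0.692, 0.153, -0.689, 0.154]
wrist_force: [-0.4, -0.3, -1.4]
grip_width: 0.0596
```

```bash
python3 st.py
```

```text
t 14.8 q [-0.197  0.263  2.053 -0.     0.821  0.937] p [ 0.5327 -0.0035 -0.0115] F [-0.4 -0.3 -1.4] w 59.6
[[0.004, 0.423, -0.906], [-0.001, -0.906, -0.423], [-1.0, 0.003, -0.003]]
```

Request:
{"fn": "apply_moves", "kwargs": {"commands": [{"dx": -15,"dy": 0,"dz": 0,"rx": 0,"ry": 0.2,"rz": 0.1,"hand": 54},{"dx": -25,"dy": 0,"dz": 0,"rx": 0,"ry": 0,"rz": 0,"hand": 54},{"dx": -30,"dy": 0,"dz": 0,"rx": 0,"ry": 0,"rz": 0,"hand": 54},{"dx": -30,"dy": 0,"dz": 0,"rx": 0,"ry": 0,"rz": 0,"hand": 54},{"dx": 0,"dy": 0,"dz": 0,"rx": 0,"ry": 0,"rz": 0,"hand": 54}]}}

```text
t: 15.3
tcp_pos: [0.5288, -0.0026, 0.0917]
eef_rot: [0.691, 0.154, -0.69, 0.153]
wrist_force: [0.9, -0.3, -1.0]
grip_width: 0.0595
```

```bash
python3 st.py; python3 p4.py .4545 .2888 .10 22.2 9
```

```text
t 15.3 q [-1.970e-01  8.900e-02  2.025e+00  1.000e-03  1.026e+00  9.360e-01] p [ 0.5288 -0.0026  0.0917] F [ 0.9 -0.3 -1. ] w 59.5
[[0.001, 0.424, -0.906], [0.001, -0.906, -0.424], [-1.0, -0.0, -0.001]]
d [-0.9, -32.8, -6.2] r [0.32, -0.01, 0.0]
d [-0.9, -32.9, -6.1] r [0.32, -0.01, 0.0]
d [-0.9, -32.9, -5.9] r [0.32, -0.01, 0.0]
d [-0.9, -32.9, -5.7] r [0.32, -0.01, 0.0]
d [-0.9, -33.0, -5.5] r [0.32, -0.01, 0.0]
d [-0.9, -33.0, -5.3] r [0.32, -0.01, 0.0]
d [-0.9, -33.0, -5.1] r [0.32, -0.01, 0.0]
d [-0.9, -33.0, -5.0] r [0.32, -0.01, 0.0]
d [-0.9, -33.1, -4.8] r [0.32, -0.01, 0.0]
```

Request:
{"fn": "apply_moves", "kwargs": {"commands": [{"dx": -1,"dy": -33,"dz": -6,"rx": 0.3,"ry": 0,"rz": 0,"hand": 54},{"dx": -1,"dy": -33,"dz": -6,"rx": 0.3,"ry": 0,"rz": 0,"hand": 54},{"dx": -1,"dy": -33,"dz": -6,"rx": 0.3,"ry": 0,"rz": 0,"hand": 54},{"dx": -1,"dy": -33,"dz": -6,"rx": 0.3,"ry": 0,"rz": 0,"hand": 54},{"dx": -1,"dy": -33,"dz": -5,"rx": 0.3,"ry": 0,"rz": 0,"hand": 54}]}}

```text
t: 15.8
tcp_pos: [0.4839, 0.1609, 0.0931]
eef_rot: [-0.692, -0.141, 0.694, -0.141]
wrist_force: [0.9, 1.1, -3.7]
grip_width: 0.0598
```

Request:
{"fn": "apply_moves", "kwargs": {"commands": [{"dx": -1,"dy": -33,"dz": -5,"rx": 0.3,"ry": 0,"rz": 0,"hand": 54},{"dx": -1,"dy": -33,"dz": -5,"rx": 0.3,"ry": 0,"rz": 0,"hand": 54},{"dx": -1,"dy": -25,"dz": -5,"rx": 0.3,"ry": 0,"rz": 0,"hand": 54},{"dx": 0,"dy": 0,"dz": 0,"rx": 0,"ry": 0,"rz": 0,"hand": 54}]}}

```text
t: 16.2
tcp_pos: [0.4551, 0.2561, 0.0901]
eef_rot: [-0.69, -0.137, 0.698, -0.137]
wrist_force: [0.7, -1.0, -2.6]
grip_width: 0.0594
```

```bash
python3 st.py; python3 p4.py .4545 .2888 .10 22.2 1
```

```text
t 16.2 q [3.170e-01 8.400e-02 2.034e+00 2.000e-03 1.035e+00 1.498e+00] p [0.4551 0.2561 0.0901] F [ 0.7 -1.  -2.6] w 59.4
[[-0.011, 0.379, -0.925], [-0.002, -0.925, -0.379], [-1.0, -0.003, 0.011]]
d [-10.0, -30.5, -11.8] r [0.09, 0.64, 0.16]
```

Request:
{"fn": "apply_moves", "kwargs": {"commands": [{"dx": -5,"dy": -15,"dz": -6,"rx": 0,"ry": 0.3,"rz": 0.1,"hand": 54},{"dx": -5,"dy": -15,"dz": -6,"rx": 0,"ry": 0.3,"rz": 0,"hand": 54},{"dx": 0,"dy": 0,"dz": 0,"rx": 0,"ry": 0,"rz": 0,"hand": 54}]}}

```text
t: 16.5
tcp_pos: [0.4522, 0.288, 0.0963]
eef_rot: [-0.691, -0.137, 0.696, -0.138]
wrist_force: [-0.3, -0.4, -1.9]
grip_width: 0.0592
```

```bash
python3 st.py; python3 p4.py .4545 .2888 .10 22.2 1; cat > air.py <<'E'
from h import *
# rim corners of held tray, in tool frame, from both views
zr=float(sys.argv[1]) if len(sys.argv)>1 else None
for n in("top","side"):
    d=grab(n); p,r,_=pose(); A=r.as_matrix(); np.savez("/tmp/%s_a.npz"%n,**{k:d[k] for k in("pixels","range_z","K","D","T")})
    C=cloud(d); hsv=cv2.cvtColor(d["pixels"],cv2.COLOR_RGB2HSV)
    w=(hsv[...,0]>8)&(hsv[...,0]<25)&(hsv[...,1]>60)&(hsv[...,2]>110)
    zz=p[2]+.0655; m=w&(abs(C[...,2]-zz)<.007)&(np.hypot(C[...,0]-p[0],C[...,1]-p[1])<.13)
    ys,xs=np.nonzero(m); print(n,m.sum(),"rim z-expected",np.median(C[m][:,2])-zz)
    for P in(plane(d,np.c_[xs,ys],zz),C[m]):
        q=(P-p)@A*1000; c,s,a=cv2.minAreaRect(q[:,[2,1]].astype(np.float32)); a=a if s[0]>s[1] else a-90
        print("  tool z,y centre",np.round(c,1),np.round(s,1),"ang",round(a,2))
E
python3 air.py
```

```text
t 16.5 q [ 0.378  0.104  2.    -0.     1.046  1.558] p [0.4522 0.288  0.0963] F [-0.3 -0.4 -1.9] w 59.2
[[-0.007, 0.38, -0.925], [-0.003, -0.925, -0.38], [-1.0, -0.0, 0.007]]
d [-3.7, 0.1, -2.5] r [0.16, 0.43, 0.0]
top 200 rim z-expected 0.000382624820055244
  tool z,y centre [ 1.9 16.9] [ 46.4 183.9] ang -8.67
  tool z,y centre [ 0.7 14.2] [ 46.5 182.7] ang -6.89
side 654 rim z-expected -0.0004225439924370744
  tool z,y centre [ 3.  -1.4] [ 67.6 183. ] ang -0.47
  tool z,y centre [0.1 0.2] [181.2  64.2] ang 0.25
```

Request:
{"fn": "apply_moves", "kwargs": {"commands": [{"dx": 12,"dy": 0,"dz": -2.5,"rx": 0.2,"ry": 0.4,"rz": 0,"hand": 54},{"dx": 20,"dy": 0,"dz": 0,"rx": 0,"ry": 0,"rz": 0,"hand": 54},{"dx": 16,"dy": 0,"dz": 0,"rx": 0,"ry": 0,"rz": 0,"hand": 54},{"dx": 0,"dy": 0,"dz": 0,"rx": 0,"ry": 0,"rz": 0,"hand": 54}]}}

```text
t: 17.0
tcp_pos: [0.455, 0.2842, 0.0459]
eef_rot: [-0.693, -0.134, 0.695, -0.135]
wrist_force: [-1.0, 0.3, -2.7]
grip_width: 0.0594
```

```bash
python3 st.py; python3 p4.py .4546 .2884 .0395 22.1 1
```

```text
t 17.0 q [ 0.37   0.176  2.026 -0.003  0.942  1.56 ] p [0.455  0.2842 0.0459] F [-1.   0.3 -2.7] w 59.4
[[-0.001, 0.374, -0.928], [-0.003, -0.928, -0.374], [-1.0, 0.002, 0.003]]
d [6.4, -4.1, -1.3] r [-0.17, 0.14, -0.13]
```

Request:
{"fn": "apply_moves", "kwargs": {"commands": [{"dx": 3,"dy": -4.1,"dz": -1.3,"rx": -0.2,"ry": 0.1,"rz": -0.1,"hand": 54},{"dx": 3,"dy": 0,"dz": 0,"rx": 0,"ry": 0,"rz": 0,"hand": 54},{"dx": 0,"dy": 0,"dz": 0,"rx": 0,"ry": 0,"rz": 0,"hand": 54}]}}

```text
t: 17.3
tcp_pos: [0.4557, 0.2878, 0.0407]
eef_rot: [0.694, 0.135, -0.694, 0.135]
wrist_force: [-0.3, -0.5, -3.0]
grip_width: 0.059
```

```bash
python3 st.py; python3 p4.py .4546 .2884 .0395 22.1 1; python3 air.py | grep -A2 side; python3 - <<'E'
from h import *
e=np.load("/tmp/side_a.npz"); save(e,"s7.png",(150,230,270,330),6)
E
```

```text
t 17.3 q [ 3.750e-01  1.880e-01  2.024e+00 -1.000e-03  9.300e-01  1.562e+00] p [0.4557 0.2878 0.0407] F [-0.3 -0.5 -3. ] w 59.0
[[0.001, 0.375, -0.927], [-0.0, -0.927, -0.375], [-1.0, 0.001, -0.001]]
d [1.2, -1.0, 0.9] r [-0.05, -0.03, -0.04]
side 588 rim z-expected -0.001475850940409057
  tool z,y centre [ 3.2 -1.3] [ 68.4 183.6] ang -0.42
  tool z,y centre [0.7 0.2] [ 64.8 183. ] ang -0.3
```

View pics/s7.png

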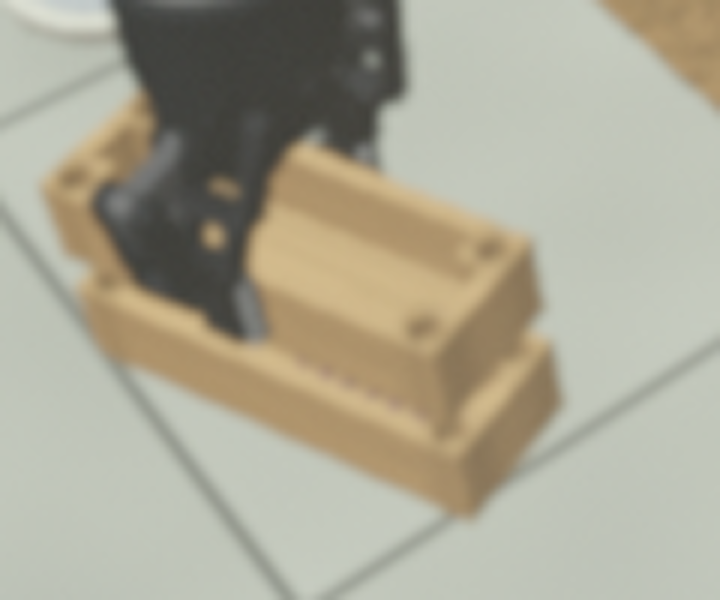

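```bash
python3 - <<'E'
from h import *
e={k:v for k,v in np.load("/tmp/side_a.npz").items()}
f=lambda a:[(x/6+150-.4,y/6+230-.4) for x,y in a]
U=plane(e,f([(530,240),(432,352),(45,185)]),.1055); L=plane(e,f([(551,345),(450,447),(83,290)]),.05)
a=np.radians(22.1); B=np.array([[np.cos(a),np.sin(a)],[-np.sin(a),np.cos(a)]])
print("U-L mm along,across",(((U-L)[:,:2])@B.T*1000).round(1)); print(U.round(4),L.round(4))
t=np.array([.4546,.2884])
for s,w in((-90,-30),(-90,30),(90,30)):
    print("nominal corner",(t+B.T@np.array([s,w])/1000).round(4))
E
```

```text
U-L mm along,across [[ 2.8 -2.2]
 [-2.4  0.3]
 [ 3.4 -2.1]]
[[0.3849 0.227  0.1055]
 [0.3642 0.2801 0.1055]
 [0.5267 0.3472 0.1055]] [[0.3815 0.228  0.05  ]
 [0.3665 0.2807 0.05  ]
 [0.5228 0.3479 0.05  ]]
nominal corner [0.3825 0.2267]
nominal corner [0.3599 0.2823]
nominal corner [0.5267 0.3501]
```

Request:
{"fn": "apply_moves", "kwargs": {"commands": [{"dx": 3,"dy": -1,"dz": 0.9,"rx": 0,"ry": 0,"rz": 0,"hand": 54},{"dx": 4,"dy": 0,"dz": 0,"rx": 0,"ry": 0,"rz": 0,"hand": 54},{"dx": 2,"dy": 0,"dz": 0,"rx": 0,"ry": 0,"rz": 0,"hand": 54},{"dx": 0,"dy": 0,"dz": 0,"rx": 0,"ry": 0,"rz": 0,"hand": 54}]}}

```text
t: 17.8
tcp_pos: [0.4556, 0.2892, 0.0327]
eef_rot: [0.695, 0.135, -0.693, 0.135]
wrist_force: [0.2, -0.1, -2.3]
grip_width: 0.0596
```

```bash
python3 st.py; python3 p4.py .4546 .2884 .0245 22.1 1
```

```text
t 17.8 q [ 3.780e-01  2.000e-01  2.027e+00 -1.000e-03  9.110e-01  1.564e+00] p [0.4556 0.2892 0.0327] F [ 0.2 -0.1 -2.3] w 59.6
[[0.004, 0.376, -0.927], [0.001, -0.927, -0.376], [-1.0, 0.001, -0.004]]
d [8.2, 0.4, 1.2] r [-0.02, -0.23, -0.04]
```

Request:
{"fn": "apply_moves", "kwargs": {"commands": [{"dx": 2,"dy": 0.2,"dz": 0.9,"rx": 0,"ry": -0.2,"rz": 0,"hand": 54},{"dx": 2,"dy": 0,"dz": 0,"rx": 0,"ry": 0,"rz": 0,"hand": 54},{"dx": 0,"dy": 0,"dz": 0,"rx": 0,"ry": 0,"rz": 0,"hand": 54}]}}

```text
t: 18.1
tcp_pos: [0.4547, 0.2886, 0.0283]
eef_rot: [0.694, 0.135, -0.694, 0.136]
wrist_force: [-0.6, -0.1, -2.2]
grip_width: 0.0594
```

```bash
python3 st.py; python3 p4.py .4546 .2884 .0245 22.1 1
```

```text
t 18.1 q [ 3.780e-01  2.070e-01  2.028e+00 -1.000e-03  9.060e-01  1.563e+00] p [0.4547 0.2886 0.0283] F [-0.6 -0.1 -2.2] w 59.4
[[0.0, 0.376, -0.927], [-0.001, -0.927, -0.376], [-1.0, 0.001, 0.0]]
d [3.8, 0.2, 0.2] r [-0.01, 0.0, -0.04]
```

The pins are about 6 mm in with no contact force. Continuing down.

Request:
{"fn": "apply_moves", "kwargs": {"commands": [{"dx": 2,"dy": 0,"dz": 0,"rx": 0,"ry": 0,"rz": 0,"hand": 54},{"dx": 1.5,"dy": 0,"dz": 0,"rx": 0,"ry": 0,"rz": 0,"hand": 54},{"dx": 0,"dy": 0,"dz": 0,"rx": 0,"ry": 0,"rz": 0,"hand": 54}]}}

```text
t: 18.4
tcp_pos: [0.4549, 0.2887, 0.0246]
eef_rot: [0.694, 0.135, -0.694, 0.136]
wrist_force: [-1.2, 0.3, -1.4]
grip_width: 0.0593
```

Request:
{"fn": "apply_moves", "kwargs": {"commands": [{"dx": 1,"dy": 0,"dz": 0,"rx": 0,"ry": 0,"rz": 0,"hand": 54},{"dx": 0,"dy": 0,"dz": 0,"rx": 0,"ry": 0,"rz": 0,"hand": 54}]}}

```text
t: 18.6
tcp_pos: [0.4553, 0.2889, 0.0247]
eef_rot: [0.694, 0.135, -0.694, 0.136]
wrist_force: [1.0, -0.9, -2.1]
grip_width: 0.0597
```

```bash
python3 st.py
```

```text
t 18.6 q [ 3.780e-01  2.140e-01  2.028e+00 -1.000e-03  8.980e-01  1.563e+00] p [0.4553 0.2889 0.0247] F [ 1.  -0.9 -2.1] w 59.7
[[0.001, 0.376, -0.927], [-0.0, -0.927, -0.376], [-1.0, 0.001, -0.001]]
```

Request:
{"fn": "apply_moves", "kwargs": {"commands": [{"dx": 1.5,"dy": 0,"dz": 0,"rx": 0,"ry": 0,"rz": 0,"hand": 54},{"dx": 1,"dy": 0,"dz": 0,"rx": 0,"ry": 0,"rz": 0,"hand": 54},{"dx": 0,"dy": 0,"dz": 0,"rx": 0,"ry": 0,"rz": 0,"hand": 54}]}}

```text
t: 18.9
tcp_pos: [0.4558, 0.2891, 0.0247]
eef_rot: [0.694, 0.135, -0.694, 0.136]
wrist_force: [-0.6, 0.4, -1.8]
grip_width: 0.0594
```

```bash
python3 st.py
```

```text
t 18.9 q [ 3.780e-01  2.150e-01  2.027e+00 -1.000e-03  8.990e-01  1.564e+00] p [0.4558 0.2891 0.0247] F [-0.6  0.4 -1.8] w 59.4
[[0.001, 0.376, -0.927], [-0.001, -0.927, -0.376], [-1.0, 0.001, -0.001]]
```

Request:
{"fn": "apply_moves", "kwargs": {"commands": [{"dx": 0,"dy": 0,"dz": 0,"rx": 0,"ry": 0,"rz": 0,"hand": 64},{"dx": 0,"dy": 0,"dz": 0,"rx": 0,"ry": 0,"rz": 0,"hand": 72},{"dx": 0,"dy": 0,"dz": 0,"rx": 0,"ry": 0,"rz": 0,"hand": 80},{"dx": 0,"dy": 0,"dz": 0,"rx": 0,"ry": 0,"rz": 0,"hand": 82},{"dx": -8,"dy": 0,"dz": 0,"rx": 0,"ry": 0,"rz": 0,"hand": 82}]}}

```text
t: 19.4
tcp_pos: [0.4563, 0.2893, 0.0323]
eef_rot: [0.695, 0.135, -0.693, 0.136]
wrist_force: [-1.2, -0.4, -0.5]
grip_width: 0.082
```

Request:
{"fn": "apply_moves", "kwargs": {"commands": [{"dx": -20,"dy": 0,"dz": 0,"rx": 0,"ry": 0,"rz": 0,"hand": 82},{"dx": -30,"dy": 0,"dz": 0,"rx": 0,"ry": 0,"rz": 0,"hand": 82},{"dx": -30,"dy": 0,"dz": 0,"rx": 0,"ry": 0,"rz": 0,"hand": 82},{"dx": -30,"dy": 0,"dz": 0,"rx": 0,"ry": 0,"rz": 0,"hand": 82},{"dx": -30,"dy": 0,"dz": 0,"rx": 0,"ry": 0,"rz": 0,"hand": 82}]}}

```text
t: 19.9
tcp_pos: [0.4533, 0.2881, 0.1747]
eef_rot: [-0.692, -0.135, 0.696, -0.136]
wrist_force: [0.7, -0.1, 0.8]
grip_width: 0.0819
```

```bash
python3 st.py; python3 p4.py .50 .0 .22 22 8
```

```text
t 19.9 q [ 3.780e-01  1.300e-02  1.939e+00 -1.000e-03  1.196e+00  1.563e+00] p [0.4533 0.2881 0.1747] F [ 0.7 -0.1  0.8] w 81.9
[[-0.006, 0.376, -0.927], [-0.003, -0.927, -0.376], [-1.0, 0.001, 0.007]]
d [-5.6, 35.6, 8.2] r [0.01, 0.05, -0.01]
d [-5.6, 35.6, 8.2] r [0.01, 0.05, -0.01]
d [-5.6, 35.6, 8.1] r [0.01, 0.05, -0.01]
d [-5.6, 35.6, 8.1] r [0.01, 0.05, -0.01]
d [-5.6, 35.6, 8.1] r [0.01, 0.05, -0.01]
d [-5.6, 35.6, 8.1] r [0.01, 0.05, -0.01]
d [-5.6, 35.6, 8.1] r [0.01, 0.05, -0.01]
d [-5.7, 35.6, 8.1] r [0.01, 0.05, -0.01]
```

Moving aside to check the stack.

Request:
{"fn": "apply_moves", "kwargs": {"commands": [{"dx": -6,"dy": 35,"dz": 8,"rx": 0,"ry": 0,"rz": 0,"hand": 82},{"dx": -6,"dy": 35,"dz": 8,"rx": 0,"ry": 0,"rz": 0,"hand": 82},{"dx": -6,"dy": 35,"dz": 8,"rx": 0,"ry": 0,"rz": 0,"hand": 82},{"dx": -6,"dy": 35,"dz": 8,"rx": 0,"ry": 0,"rz": 0,"hand": 82},{"dx": -6,"dy": 35,"dz": 8,"rx": 0,"ry": 0,"rz": 0,"hand": 82}]}}

```text
t: 20.4
tcp_pos: [0.486, 0.1105, 0.2166]
eef_rot: [0.697, 0.139, -0.689, 0.139]
wrist_force: [0.8, 1.2, -0.0]
grip_width: 0.0821
```

Request:
{"fn": "apply_moves", "kwargs": {"commands": [{"dx": -6,"dy": 35,"dz": 8,"rx": 0,"ry": 0,"rz": 0,"hand": 82},{"dx": -6,"dy": 35,"dz": 8,"rx": 0,"ry": 0,"rz": 0,"hand": 82},{"dx": 0,"dy": 0,"dz": 0,"rx": 0,"ry": 0,"rz": 0,"hand": 82}]}}

```text
t: 20.7
tcp_pos: [0.4993, 0.0335, 0.2327]
eef_rot: [0.7, 0.136, -0.688, 0.138]
wrist_force: [0.7, 0.1, 0.6]
grip_width: 0.0819
```

```bash
python3 st.py; python3 - <<'E'
from h import *
ims=[]
for n in("top","side"):
    d=grab(n); C=cloud(d); hsv=cv2.cvtColor(d["pixels"],cv2.COLOR_RGB2HSV)
    w=(hsv[...,0]>8)&(hsv[...,0]<25)&(hsv[...,1]>60)&(hsv[...,2]>110)
    near=np.hypot(C[...,0]-.4546,C[...,1]-.2884)<.13
    m=w&near&(abs(C[...,2]-.09)<.007); P=C[m]*1000; c,s,a=cv2.minAreaRect(P[:,:2].astype(np.float32)); a=a if s[0]>s[1] else a-90
    print(n,m.sum(),"rim z",np.median(P[:,2]).round(1),np.round(c,1),np.round(s,1),round(a,2))
    k=np.linalg.lstsq(np.c_[P[:,:2]-[454.6,288.4],np.ones(len(P))],P[:,2],rcond=None)[0]; print("  tilt deg",np.degrees(k[:2]).round(2))
    b=(200,250) if n=="side" else (192,201)
    ims.append(cv2.resize(d["pixels"][b[1]-45:b[1]+75,b[0]-60:b[0]+60,::-1],(400,400),interpolation=2))
cv2.imwrite("pics/fin.png",np.hstack(ims))
E
```

```text
t 20.7 q [-0.137 -0.14   1.976  0.002  1.288  1.042] p [0.4993 0.0335 0.2327] F [0.7 0.1 0.6] w 81.9
[[0.017, 0.381, -0.925], [-0.0, -0.925, -0.381], [-1.0, 0.007, -0.016]]
top 422 rim z 89.6 [455.7 290.2] [179.9  61.6] 22.21
  tilt deg [-0.37  0.32]
side 803 rim z 88.4 [454.9 290.1] [182.8  61.9] 22.28
  tilt deg [ 0.25 -0.85]
```

View pics/fin.png

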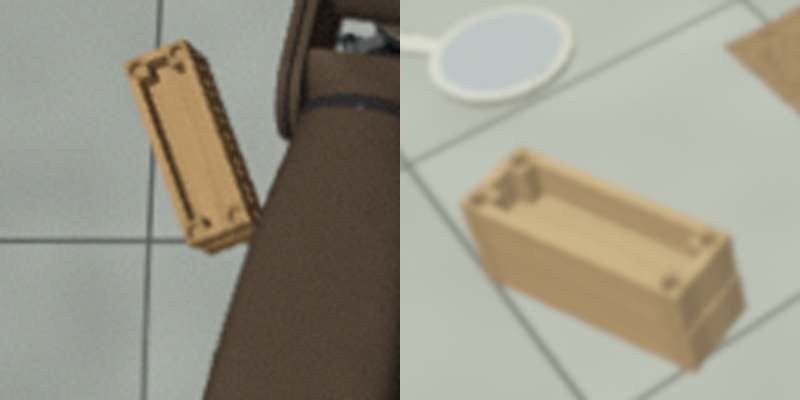

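```bash
python3 -c "
from plant import ticket; print(ticket.close_job())"
```

```text
the job is handed in; nothing more can be done
None
```

The washed tray is stacked on the lower tray, flush and level, and the job was handed in at about 21 s of the 72 s allowed. I pinched it by its upper long side, lifted it out and laid it on the mat. It was held at about 23° and dropped onto its pins when I let go. I then took it afresh from above across its width and set it down.

**Last checks:**
- **Seating:** the upper rim is at 89.6 mm in the top view and 88.4 mm in the side view. That is 39.7 and 40.1 mm above the lower rim as each camera saw it earlier; 40 mm is fully home.
- **Alignment:** the stack is centred within about 1 mm of the lower tray's earlier position in the top view and about 2 mm in the side view. The yaw is 22.2° against 22.0–22.3° before. The picture shows a closed seam.
- **Robot:** it was clear of everything at the end.

**What failed or disagreed:**
- **First grasp:** it closed on nothing, because the real fingertips sit about 30 mm behind the reported tool point. I measured that from the depth picture and corrected for it.
- **Contact at the end:** the wrist force showed no clear contact at the end of the insertion. Seating was judged from the descent stopping at the expected height and from the cameras.
- **Tilt:** the rim's fitted tilt was 0.3–0.9°, with opposite signs in the two views. I took that as depth noise.
- **Not measured:** I did not check the clip, the tweezer or the bystanders separately at the end.

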